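Rebuild and prime the aquarium filter

ROBOT

A 6-joint arm with a two-finger parallel gripper is mounted at the origin on the work surface. World frame = base frame: x ahead of the robot, y to its left, z up, the work surface at z = 0. Lengths are in m, angles in rad, forces in N, time in s.
With the tool pointing down it reaches from about 0.3 to 0.775 m from the base axis. Payload 14.6 kg.
Tool frame: the origin (TCP) lies on the centre line of the jaws, within the pads' length; the fingertips stand 14 mm ahead of it and the grasp point (between the pads) lies 5 mm behind it; z points along the fingers, y is the direction in which the jaws open and shut (so a half turn about z gives the same grasp; the last joint's range is limited). The gripper opens to 94 mm and grips with 3 to 60 N. Pads are 16 mm wide; open, the fingers measure 119 mm over their backs; the gripper's body (75 mm by 177 mm) begins 78 mm behind the grasp point.
Start: joints at [-1.383, 0.3, 1.521, -0, 1.321, -0.067], TCP at [0.139, -0.532, 0.187] pointing down, gripper open.
Joint ranges: [-3.03, 3.03], [-0.79, 2.21], [0.23, 2.52], [-1.04, 4.18], [0, 3.07], [-2.55, 2.55]. Speed limits (rad/s): [2.22, 2.22, 2.57, 3.14, 3.14, 3.14].

INTERFACE

Orientations are given as a 3x3 rotation matrix whose columns are the frame's x, y, z axes.
In Python, from station import r, vision gives the robot as it stands.
- The arm moves only by the tool servo_tool, never from a script. Its argument "commands" is a list of rows, each a list of 3 entries, a list of its own where there are three numbers: the turn, a rotation vector about the world's x, y, z in rad, then the shift along the world's x, y, z in mm, then the gripper's target within -1 to 1 (fully open at 1, half-way at 0, shut at -1). A call has 1 to 5 rows; each row is the pose to reach, as a shift and turn from the pose measured when the call began; what a row does not reach only later rows make up. A row lasts 1/10 s, in which the tool goes at most 50 mm and 8.59 degrees, less where a joint would pass 70% of its speed; a pose out of reach is approached as far as the arm can. A call with a gripper value outside its range is refused whole. The fingers move at their own pace and stop on an object; "grip_force" is the grip in N (left out, the last holds). Time passes only in rows, so rows that repeat a pose let the fingers close. It gives the time, the measured TCP pose, the force and the opening at its end, in the units of the state.
- r.observe(): the state, without advancing time (a new reading comes with each control period).
- vision.read_camera(name): name is "scene" or "side" or "wrist"; returns a dict with "image" (400x640x3 uint8, blue, green, red), "vfov" (degrees; the focal length in pixels is half the picture's height over the tangent of half this angle, whatever the lens; pixels are square), "cx", "cy" (the principal point, pixels), "world_from_camera" (4x4, takes a point from camera to world coordinates). Camera axes: x right, y up, looking along -z (the intrinsics and any distortion apply to the point x, -y, -z); pixel columns grow to the right and rows downward; lengths in m; the calibration is good to about 2 mm. A picture is of the moment at which its call begins. There is no depth.
- r.hand_in(): hands the job in, once; it reports no verdict.
The state is a dict: "time_s": time; "qpos": joint angles; "dq": joint speeds; "tau": joint torques, N m; "eef_pos": TCP position; "eef_rot": TCP orientation; "wrist_force": force on the tool from outside, world axes, zero at the start; "wrist_torque": the same for the moment, N m; "opening": finger opening in m.
Only numpy, scipy, OpenCV 4.12 (cv2) and the standard library are available. Lean on these libraries where they do the work, as an engineer would, in place of code of your own. Each camera call takes 0.05 s, during which the arm holds its last target. There are 200 camera calls.

TASK

Put the aquarium filter back together. First stand the white spacer tube, which lies on its side, upright on the bench and let go of it; then stack onto the filter's post the blue support disc (collar up), the spacer tube on top of it and last the orange clamp cap, lowering each one fully home before letting go rather than dropping it. When the cap is on, press the red primer plunger down to its stop and let it spring back up, leaving the jar, the dishes and the plant where they stand.

Things in the scene. Friction and masses are not known exactly. Their poses are not given: they have to be found in the camera images.
- seat (a point): centre of the seat at the foot of the filter's upright steel post, on the fixed grey filter foot. The seat is 20 mm above the bench (round pad, 100 mm diameter); the post is 20 mm in diameter, ends 131 mm above the seat, its last 10 mm tapering to 10 mm diameter. z up; y points along the foot to the primer pump, whose axis is 140 mm from the post. The foot is a grey slab 16 mm thick, 65 mm to either side of the post in x, from 75 mm behind the post to 185 mm ahead of it in y
- primer_top (a point): top centre of the red primer plunger head (42 mm diameter, 12 mm thick) on the filter's pump, a fixed grey cylinder 50 mm in diameter; the head's top is 132 mm above the bench at rest and moves down with the plunger
- primer (a joint): primer plunger: 0 = up at rest, grows as it is pressed (m), stop at 0.014; the spring takes 3 N to start and 10 N at the stop and returns the plunger by itself
- disc_center (a point): centre (half-way up) of the loose blue support disc: flange 90 mm diameter and 8 mm thick at the bottom, with a round collar 40 mm in diameter on top of it, 38 mm high in all, bore 24 mm right through; lies flat on the bench, collar up; z up. On the seat this point is 19 mm above it. 120 g
- spacer_center (a point): centre of the loose white spacer tube: 76 mm long, square outside 46 x 46 mm, with a square bore 27 x 27 mm right through; x is along its length (horizontal at the start, lying on the bench), y and z are normal to its sides. Both ends are alike, either may go down. It stands stably on its end. On the disc it rests on the collar, and this point is then 76 mm above the seat. 150 g
- cap_center (a point): centre (half-way up) of the loose orange clamp cap: skirt 66 mm diameter and 22 mm high with a round grip knob 36 mm in diameter above it, 52 mm high in all; blind bore 24 mm in diameter, 20 mm deep, from below; stands on the bench knob up; z up. On the spacer this point is 140 mm above the seat. 100 g
- disc: the blue support disc; origin at the centre of its underside
- spacer: the white spacer tube; origin in the middle of the side it first lies on, axes as spacer_center
- cap: the orange clamp cap; origin at the centre of its underside
- jar: bystander: amber specimen jar with green lid, 68 mm diameter, 120 mm high, origin under its centre; leave alone
- petri: bystander: two stacked clear culture dishes, 94 mm diameter, 28 mm high, origin under the centre; leave alone
- plant: bystander: small plant in a terracotta pot, 76 mm diameter, about 110 mm high, origin under its centre; leave alone

How it is judged:
On the way, in this order (a step that is already met when the one before it is completed fails the run):
1. the spacer tube stands upright on the bench, let go of (angle between the x axis of spacer_center and the z axis of seat, either way round below 0.1 rad and height (world z) of spacer_center below 0.043 m and contact force between the fingers and spacer below 0.05 N and linear speed of spacer below 0.03 m/s), for 0.2 s.
2. the support disc sits on the seat of the post (horizontal distance between disc_center and seat below 0.008 m and z of disc_center in the frame of seat between 0.015 and 0.023 m and angle between the z axis of disc_center and the z axis of seat, either way round below 0.1 rad), for 0.2 s.
3. the spacer tube sits upright over the post on the disc (all of step 2 and horizontal distance between spacer_center and seat below 0.008 m and z of spacer_center in the frame of seat between 0.072 and 0.08 m and angle between the x axis of spacer_center and the z axis of seat, either way round below 0.1 rad), for 0.2 s.
4. the cap sits on the spacer, over the end of the post (all of step 3 and horizontal distance between cap_center and seat below 0.008 m and z of cap_center in the frame of seat between 0.136 and 0.144 m and angle between the z axis of cap_center and the z axis of seat, either way round below 0.1 rad), for 0.2 s.
5. the primer plunger is pressed to its stop (horizontal distance between cap_center and seat below 0.008 m and z of cap_center in the frame of seat between 0.136 and 0.144 m and angle between the z axis of cap_center and the z axis of seat, either way round below 0.1 rad and value of joint primer above 0.0125 m), for 0.05 s.
At the end, for the whole second after the job is handed in: disc, spacer and cap are stacked in that order on the post, each within 8 mm of the post axis, within 4 mm of its seated height and within 0.1 rad of upright, at rest; the primer plunger is back up (within 2 mm) (all of step 4 and value of joint primer below 0.002 m and linear speed of each of disc, spacer, cap below 0.02 m/s); the robot touches nothing.
It fails at once if the disc is let go of on the post while still well above its seat (horizontal distance between disc_center and seat below 0.01 m and z of disc_center in the frame of seat above 0.039 m and contact force between the fingers and disc below 0.05 N).
It fails at once if the spacer is let go of on the post while still well above its seat (horizontal distance between spacer_center and seat below 0.01 m and z of spacer_center in the frame of seat above 0.096 m and contact force between the fingers and spacer below 0.05 N).
It fails at once if the cap is let go of on the post while still well above its seat (horizontal distance between cap_center and seat below 0.01 m and z of cap_center in the frame of seat above 0.16 m and contact force between the fingers and cap below 0.05 N).
It fails at once if the jar, the dishes or the plant is pushed more than 30 mm (distance of any of jar, petri, plant from where it was at the start of the episode above 0.03 m).
It also fails if it takes over 72 s, if anything falls off the work surface, if the arm or the gripper's body presses on something with over 40 N, if the wrist force passes 120 N, or if a joint passes its speed limit or range.

## Working session

There is one attempt and no reset: what is moved stays moved. The work goes in short steps, Python scripts to look and compute and a tool call to move; the robot and the scene stay as the last step left them, time stands still between calls to the robot, and variables do not carry over. Pictures are saved under pics/ and viewed, about 8 in all and at most 12, crops included, and the job is handed in when it is done.

Besides the shell and the picture viewer there is one more tool, called after "Call:" as name([rows], argument=value, ...), one row to a line, values as JSON. servo_tool: Moves the arm, as the interface text tells. Its arguments: {"type":"object","properties":{"commands":{"type":"array","items":{"type":"array"}},"grip_force":{"type":"number"}},"required":["commands"]}

```bash
mkdir -p pics; ls
python3 - <<'E'
from station import r, vision
import cv2,numpy as np,pickle
ims=[]
for n in ("scene","side","wrist"):
    d=vision.read_camera(n); pickle.dump(d,open(f"{n}0.pkl","wb"))
    cv2.imwrite(f"pics/{n}0.png",d["image"])
    print(n,{k:v for k,v in d.items() if k!="image"})
s=r.observe();print(s)
E
```

```text
pics
scene {'vfov': 42.17273833845508, 'cx': 322.24035029888984, 'cy': 193.03197053532296, 'world_from_camera': array([[ 0.37166262, -0.66938728,  0.64326322,  1.43324752],
       [ 0.92818864,  0.28154533, -0.24330655, -0.29006797],
       [-0.01824144,  0.68749756,  0.72595754,  1.09977339],
       [ 0.        ,  0.        ,  0.        ,  1.        ]])}
side {'vfov': 49.815287887007564, 'cx': 316.92041273407233, 'cy': 205.47277208099118, 'world_from_camera': array([[-0.96991568,  0.15805411, -0.18515527,  0.31563577],
       [-0.24294083, -0.57968813,  0.7777798 ,  0.96949505],
       [ 0.01559898,  0.7993626 ,  0.60064641,  0.83206455],
       [ 0.        ,  0.        ,  0.        ,  1.        ]])}
wrist {'vfov': 65.7799553570442, 'cx': 321.756664753042, 'cy': 199.34476480279798, 'world_from_camera': array([[ 2.51428138e-01,  9.29117944e-01,  2.71152611e-01,
         2.18202577e-01],
       [-9.67875695e-01,  2.41570417e-01,  6.97163652e-02,
        -5.11808126e-01],
       [-7.27723564e-04, -2.79970678e-01,  9.60008276e-01,
         3.83977903e-01],
       [ 0.00000000e+00,  0.00000000e+00,  0.00000000e+00,
         1.00000000e+00]])}
{'time_s': 0.15, 'qpos': array([-1.38260039e+00,  3.00333136e-01,  1.52143573e+00,  2.65941586e-05,
        1.32067664e+00, -6.65987718e-02]), 'dq': array([ 0.0010566 , -0.00212235, -0.00187772,  0.00122349, -0.00029672,
        0.00060046]), 'tau': array([ 6.58702338e-04, -5.31956041e+01, -3.52820599e+01,  7.08440831e-02,
        2.36540660e-02, -6.55553981e-05]), 'eef_pos': array([ 0.13859162, -0.53203653,  0.1866235 ]), 'eef_rot': array([[ 9.67716727e-01,  2.52040310e-01, -1.34247242e-04],
       [ 2.52040332e-01, -9.67716364e-01,  8.42621448e-04],
       [ 8.24613177e-05, -8.49254590e-04, -9.99999636e-01]]), 'wrist_force': array([-0.1195105 ,  0.37708138, -0.97489344]), 'wrist_torque': array([-0.07030307, -0.02762689,  0.03823805]), 'opening': 0.0936729333177897}
```

View pics/scene0.png

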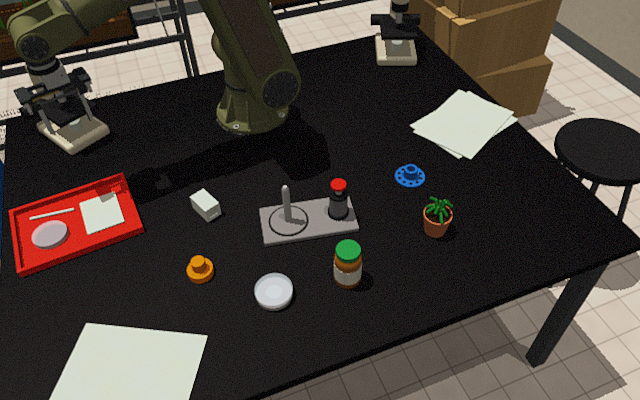

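View pics/side0.png

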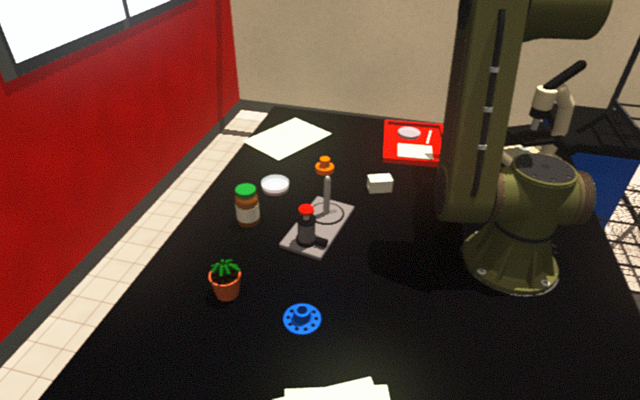

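The views show (scene px) the spacer at (205,205), post (286,188), red plunger (339,185), disc (410,175), cap (200,268), jar (348,262), dishes (273,291) and plant (437,215). In the side view they are spacer (380,183), post (327,178), plunger (306,210), disc (302,318) and cap (325,166).

```bash
cat > h.py <<'E'
import cv2,numpy as np,pickle
def ray(d,uv):
    f=200/np.tan(np.radians(d["vfov"])/2); T=d["world_from_camera"]
    v=T[:3,:3]@np.array([(uv[0]-d["cx"])/f,-(uv[1]-d["cy"])/f,-1]); return T[:3,3],v/np.linalg.norm(v)
def plane(d,uv,z):
    o,v=ray(d,uv); return o+v*(z-o[2])/v[2]
def tri(a,ua,b,ub):
    A=np.zeros((3,3));B=np.zeros(3);rs=[ray(a,ua),ray(b,ub)]
    for o,v in rs:
        P=np.eye(3)-np.outer(v,v);A+=P;B+=P@o
    p=np.linalg.solve(A,B); return p,[np.linalg.norm(np.cross(p-o,v)) for o,v in rs]
def proj(d,p):
    f=200/np.tan(np.radians(d["vfov"])/2); T=d["world_from_camera"]
    c=T[:3,:3].T@(np.asarray(p)-T[:3,3]); return d["cx"]+f*c[0]/-c[2], d["cy"]-f*c[1]/-c[2]
H={"blue":((100,120,60),(125,255,255)),"orange":((8,150,120),(20,255,255)),"red":((0,180,110),(6,255,255)),
   "green":((50,120,50),(80,255,255)),"white":((0,0,120),(180,60,255)),"grey":((0,0,60),(180,60,175))}
def blobs(d,c,roi=None,amin=20):
    m=cv2.inRange(cv2.cvtColor(d["image"],cv2.COLOR_BGR2HSV),*[np.array(x) for x in H[c]])
    if roi is not None:
        k=np.zeros_like(m);x0,y0,x1,y1=roi;k[y0:y1,x0:x1]=255;m&=k
    n,l,s,ce=cv2.connectedComponentsWithStats(m)
    return [(s[i],ce[i].round(1),(l==i)) for i in range(1,n) if s[i,4]>=amin]
E
python3 - <<'E'
from h import *
S=pickle.load(open("scene0.pkl","rb"));D=pickle.load(open("side0.pkl","rb"))
rois={"blue":((380,150,440,200),(270,290,335,345)),"orange":((180,250,220,290),(305,150,345,180)),"red":((325,172,352,198),(295,200,318,218)),
"green":((330,236,366,262),(230,178,262,200)),"white":((185,185,225,225),(360,168,400,200)),"grey":((255,175,365,245),(275,170,360,260))}
for c,(a,b) in rois.items():
    A=blobs(S,c,a);B=blobs(D,c,b)
    for x in A:print(c,"scene",x[0],x[1])
    for x in B:print(c,"side",x[0],x[1])
    A=max(A,key=lambda x:x[0][4])[1];B=max(B,key=lambda x:x[0][4])[1]
    p,e=tri(S,A,D,B);print(c,p.round(4),np.round(e,4))
def crop(d,x,y,w,h):return cv2.resize(d["image"][y:y+h,x:x+w],None,fx=4,fy=4,interpolation=cv2.INTER_CUBIC)
a=crop(S,180,165,200,70);b=crop(D,275,150,130,75)
o=np.zeros((584,800,3),np.uint8);o[:280]=a;o[284:584,:520]=b
cv2.imwrite("pics/c1.png",o)
for n,p in (("disc",),) if 0 else ():pass
E
```

```text
blue scene [394 163  31  25 551] [409.4 175.5]
blue side [ 282  302   40   34 1019] [301.7 318.4]
blue [0.4976 0.3424 0.0069] [0.0013 0.0013]
orange scene [186 255  27  25 417] [198.7 267.1]
orange side [315 155  20  20 283] [324.3 165.5]
orange [ 0.5974 -0.3139  0.0235] [0.0006 0.0006]
red scene [330 178  17  12 158] [337.9 183.6]
red side [298 203  16  13 146] [305.5 208.8]
red [0.5582 0.0848 0.1308] [0.0008 0.0008]
green scene [335 239  26  23 475] [347.5 249.9]
green side [234 182  23  17 262] [245.  189.5]
green [0.7562 0.025  0.1171] [0.0012 0.0012]
white scene [190 188  29  24 374] [203.8 199.6]
white side [367 173  27  10 231] [379.9 177.7]
white [ 0.3935 -0.2506  0.0463] [0.0016 0.0016]
grey scene [ 259  185  100   60 3129] [302.5 219.1]
grey side [275 173  15  23  56] [284.2 183.5]
grey side [ 279  176   76   84 1244] [317.7 223.2]
grey [ 0.543  -0.0111  0.0113] [0.0031 0.0031]
```

View pics/c1.png

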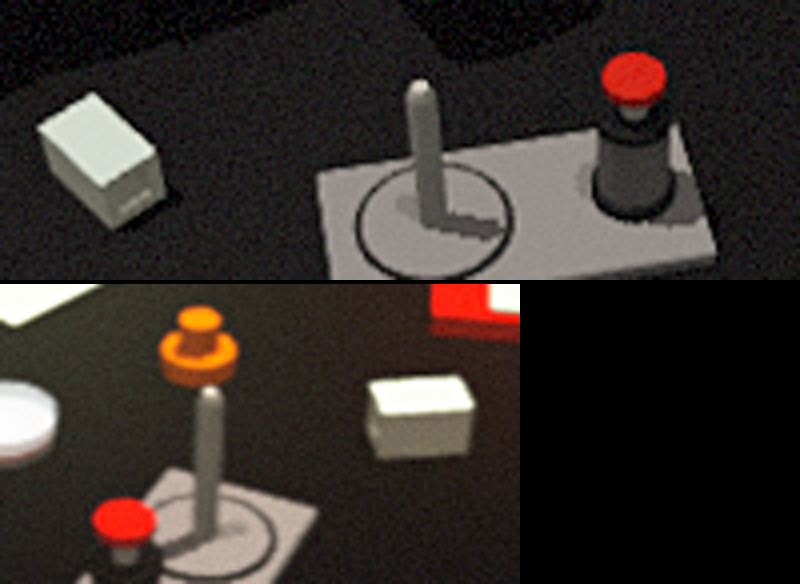

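The crop shows the spacer's top face corners at crop px (38,128), (92,95), (160,152), (103,187), the post tip at (420,82) in scene and (209,106) in side.

Run:
```python
from h import *
S=pickle.load(open("scene0.pkl","rb"));D=pickle.load(open("side0.pkl","rb"));W=pickle.load(open("wrist0.pkl","rb"))
q=lambda x,y:(180+x/4-.4,165+y/4-.4); k=lambda x,y:(275+x/4-.4,150+(y-284)/4-.4)
c=np.array([plane(S,q(*p),.046) for p in [(38,128),(92,95),(160,152),(103,187)]]);print(c.round(4),c.mean(0))
c2=np.array([plane(D,k(*p),.046) for p in [(368,380),(461,376),(474,411),(376,416)]]);print(c2.round(4),c2.mean(0))
for cc in(c,c2):
  L=[np.linalg.norm(cc[i]-cc[(i+1)%4])for i in range(4)];print(np.round(L,4))
e=c[2]-c[1]+c[3]-c[0];print("long ang",np.arctan2(e[1],e[0]))
e=c2[1]-c2[0]+c2[2]-c2[3];print("ang side",np.arctan2(e[1],e[0]))
t,er=tri(S,q(420,82),D,k(209,390));print("post",t,er)
print(plane(S,q(420,82),.150),plane(D,k(209,390),.150))
print("base scene",plane(S,q(433,222),.02),plane(D,k(205,538),.02))
s=blobs(S,"red",(325,172,352,198))[0][1];d=blobs(D,"red",(295,200,318,218))[0][1]
print("red",plane(S,s,.128),plane(D,d,.128))
for n,z in(("blue",.01),("orange",.028)):
  r={"blue":((380,150,440,200),(270,290,335,345)),"orange":((180,250,220,290),(305,150,345,180))}[n]
  print(n,plane(S,blobs(S,n,r[0])[0][1],z),plane(D,blobs(D,n,r[1])[0][1],z))
for p in [(.4,-.25,.046),(.55,-.05,.15)]:print(proj(W,p))
# white contour
```

```text
[[ 0.3678 -0.2856  0.046 ]
 [ 0.3508 -0.2433  0.046 ]
 [ 0.4233 -0.212   0.046 ]
 [ 0.4398 -0.2559  0.046 ]] [ 0.39542326 -0.24919984  0.046     ]
[[ 0.4394 -0.2666  0.046 ]
 [ 0.3639 -0.294   0.046 ]
 [ 0.3476 -0.2431  0.046 ]
 [ 0.4247 -0.2142  0.046 ]] [ 0.393891   -0.25446433  0.046     ]
[0.0455 0.079  0.0469 0.0779]
[0.0803 0.0535 0.0824 0.0545]
long ang 0.3987901790448203
ang side -2.7883258106221995
post [ 0.53152972 -0.05164323  0.154271  ] [np.float64(0.0006430255573724639), np.float64(0.0006430255573724346)]
[ 0.52822676 -0.05033195  0.15      ] [ 0.53255426 -0.05891598  0.15      ]
base scene [ 0.53468874 -0.05289593  0.02      ] [ 0.53005474 -0.05147064  0.02      ]
red [0.55646165 0.0861841  0.128     ] [0.55871856 0.08035163 0.128     ]
blue [0.50150873 0.34113928 0.01      ] [0.49610323 0.34369654 0.01      ]
orange [ 0.6014967  -0.31357031  0.028     ] [ 0.59558833 -0.30758212  0.028     ]
(np.float64(72.03870033477062), np.float64(-194.03069209256157))
(np.float64(-775.1177264159069), np.float64(-1265.687672325607))
```

View pics/wrist0.png

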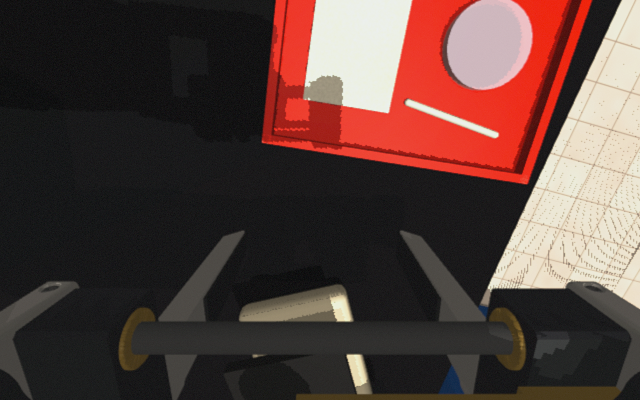

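Call:
servo_tool([
  [[0,0,0.03],[35,45,20],1],
  [[0,0,0.06],[70,90,40],1],
  [[0,0,0.09],[105,135,60],1],
  [[0,0,0.12],[140,180,80],1],
  [[0,0,0.12],[175,220,90],1],
])

```text
time_s: 0.65
eef_pos: [0.2861, -0.3443, 0.2663]
eef_rot: [[0.93, 0.367, 0.0], [0.367, -0.93, 0.0], [0.0, -0.0, -1.0]]
wrist_force: [0.4, -0.6, -0.6]
opening: 0.0941
```

Call:
servo_tool([
  [[0.05,-0.12,0],[10,20,0],1],
  [[0.05,-0.12,0],[20,40,0],1],
  [[0.05,-0.12,0],[20,40,0],1],
  [[0.05,-0.12,0],[20,40,0],1],
])

```text
time_s: 1.05
eef_pos: [0.306, -0.3045, 0.2663]
eef_rot: [[0.922, 0.367, 0.119], [0.364, -0.93, 0.05], [0.129, -0.002, -0.992]]
wrist_force: [-0.9, 1.1, 0.8]
opening: 0.094
```

```bash
cat >> h.py <<'E'
def snap(n,tag,save=True):
    from station import vision
    d=vision.read_camera(n);pickle.dump(d,open(f"{tag}.pkl","wb"))
    if save:cv2.imwrite(f"pics/{tag}.png",d["image"])
    return d
E
python3 - <<'E'
from h import *
from station import r
np.set_printoptions(suppress=True,precision=4)
d=snap("wrist","w1");s=r.observe();print(s["time_s"],s["qpos"],s["eef_pos"],s["eef_rot"],s["opening"])
E
```

```text
1.1 [-0.9536 -0.053   1.7389  0.1278  1.4282  0.2253] [ 0.3059 -0.3048  0.2662] [[ 0.9226  0.3668  0.1193]
 [ 0.3634 -0.9303  0.0499]
 [ 0.1293 -0.0026 -0.9916]] 0.094066728974045
```

View pics/w1.png

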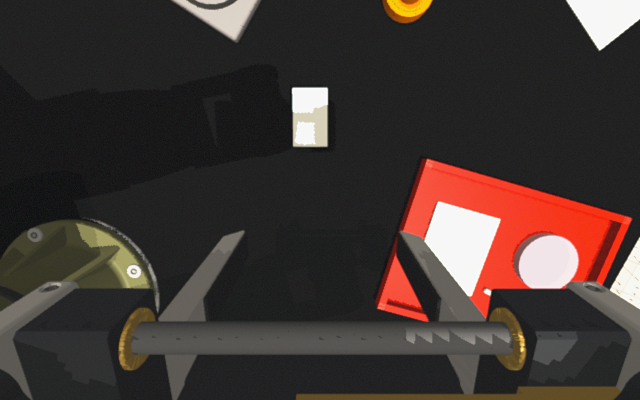

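The tube lies at px x 293–328, y 88–147, aligned with the tool's x; q4 rises for this tilt, so tilting this way is within range.

Run:
```python
from h import *
np.set_printoptions(suppress=True,precision=4)
d=pickle.load(open("w1.pkl","rb"))
H["white"]=((0,0,90),(180,110,255))
b=max(blobs(d,"white",(270,70,350,165)),key=lambda x:x[0][4])
c=cv2.findContours(b[2].astype(np.uint8),0,2)[0][0][:,0].astype(float)
P=np.array([plane(d,p,.046)[:2] for p in c])
(ce,wh,an)=cv2.minAreaRect((P*1000).astype(np.float32));print(b[0],ce,wh,an)
# orange + post visible?
print([ (x[0],x[1]) for x in blobs(d,"orange")])
```

```text
[ 292   87   36   60 2125] (394.3492431640625, -252.0074462890625) (76.98257446289062, 46.79450607299805) 21.671188354492188
[(array([386,   0,  47,  23, 269], dtype=int32), array([404. ,  14.8])), (array([399,   0,  23,   9, 134], dtype=int32), array([409.9,   2.9])), (array([119, 324,  12,  46, 192], dtype=int32), array([122.9, 347.5])), (array([515, 329,  11,  34, 134], dtype=int32), array([521. , 346.2]))]
```

Call:
servo_tool([
  [[-0.05,0.12,0],[30,17,-30],1],
  [[-0.05,0.12,0],[60,34,-60],1],
  [[-0.05,0.12,0],[90,48,-90],1],
  [[-0.05,0.12,0],[109,61,-130],1],
  [[-0.05,0.12,0],[109,61,-160],1],
])

```text
time_s: 1.6
eef_pos: [0.4158, -0.2429, 0.1034]
eef_rot: [[0.93, 0.368, -0.002], [0.368, -0.93, 0.001], [-0.002, -0.002, -1.0]]
wrist_force: [-0.5, 0.1, 0.5]
opening: 0.094
```

Call:
servo_tool([
  [[0,0,0],[0,0,-25],1],
  [[0,0,0],[0,0,-50],1],
  [[0,0,0],[0,0,-70],1],
  [[0,0,0],[0,0,-86],1],
  [[0,0,0],[0,0,-86],1],
])

```text
time_s: 2.1
eef_pos: [0.4145, -0.243, 0.0153]
eef_rot: [[0.93, 0.367, -0.006], [0.367, -0.93, 0.003], [-0.004, -0.005, -1.0]]
wrist_force: [0.4, -0.2, 0.0]
opening: 0.0938
```

Call:
servo_tool([
  [[0,0,0],[0,0,0],-1],
  [[0,0,0],[0,0,0],-1],
  [[0,0,0],[0,0,0],-1],
  [[0,0,0],[0,0,0],-1],
  [[0,0,0],[0,0,0],-1],
], grip_force=25)

```text
time_s: 2.6
eef_pos: [0.4147, -0.2431, 0.0156]
eef_rot: [[0.93, 0.368, -0.005], [0.368, -0.93, 0.003], [-0.004, -0.005, -1.0]]
wrist_force: [0.3, 0.2, -0.5]
opening: 0.0575
```

Call:
servo_tool([
  [[0,0,0],[0,0,0],-1],
  [[0,0,0],[0,0,0],-1],
  [[0,0,0],[0,0,0],-1],
  [[0,0,0],[0,0,15],-1],
  [[0,0,0],[0,0,40],-1],
])

```text
time_s: 3.1
eef_pos: [0.4137, -0.2424, 0.0548]
eef_rot: [[0.93, 0.367, -0.008], [0.368, -0.93, 0.005], [-0.006, -0.008, -1.0]]
wrist_force: [1.5, -0.9, -1.6]
opening: 0.0456
```

Call:
servo_tool([
  [[0,0,0],[0,0,30],-1],
  [[0,0,0],[0,0,60],-1],
  [[0.04,-0.09,0],[0,0,90],-1],
  [[0.08,-0.19,0],[0,0,100],-1],
  [[0.12,-0.3,0],[0,0,100],-1],
])

```text
time_s: 3.6
eef_pos: [0.4146, -0.2429, 0.1568]
eef_rot: [[0.881, 0.37, 0.293], [0.35, -0.929, 0.121], [0.318, -0.004, -0.948]]
wrist_force: [1.0, -0.9, -3.1]
opening: 0.0456
```

Call:
servo_tool([
  [[0.045,-0.11,0],[0,0,0],-1],
  [[0.09,-0.22,0],[0,0,0],-1],
  [[0.135,-0.33,0],[0,0,0],-1],
  [[0.18,-0.44,0],[0,0,0],-1],
  [[0.18,-0.46,0],[0,0,0],-1],
])

```text
time_s: 4.1
eef_pos: [0.4135, -0.2431, 0.1555]
eef_rot: [[0.636, 0.369, 0.678], [0.25, -0.929, 0.272], [0.73, -0.003, -0.683]]
wrist_force: [-0.7, 0.3, -1.8]
opening: 0.0459
```

Call:
servo_tool([
  [[0.045,-0.11,0],[0,0,0],-1],
  [[0.09,-0.22,0],[0,0,0],-1],
  [[0.135,-0.34,0],[0,0,0],-1],
  [[0.185,-0.465,0],[0,0,0],-1],
  [[0.185,-0.465,0],[0,0,0],-1],
])

```text
time_s: 4.6
eef_pos: [0.4129, -0.2422, 0.1529]
eef_rot: [[0.235, 0.372, 0.898], [0.082, -0.928, 0.362], [0.968, -0.011, -0.249]]
wrist_force: [-1.1, 0.1, -2.0]
opening: 0.0459
```

Run:
```python
from h import *
from station import r
np.set_printoptions(suppress=True,precision=4)
a=snap("scene","s2")["image"];b=snap("side","d2")["image"];s=r.observe();print(s["time_s"],s["qpos"],s["eef_pos"],s["eef_rot"])
o=np.hstack([cv2.resize(a[40:290,120:320],None,fx=2,fy=2),cv2.resize(b[60:310,300:500],None,fx=2,fy=2)]);cv2.imwrite("pics/c2.png",o)
```

```text
4.7 [-1.2492  0.3688  2.1563  1.3713  1.3973 -0.9391] [ 0.4136 -0.2428  0.1548] [[ 0.2374  0.3724  0.8972]
 [ 0.0895 -0.9281  0.3615]
 [ 0.9673 -0.0056 -0.2537]]
```

View pics/c2.png

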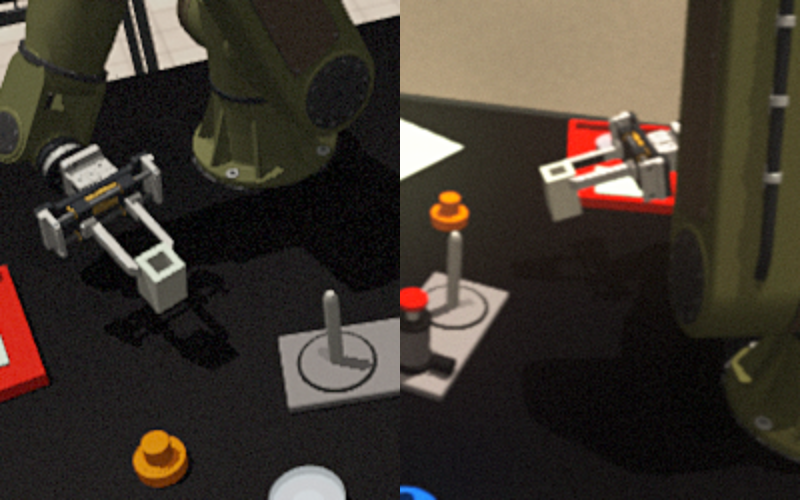

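The tube is held upside-tilted at 75° in the scene crop (160,275), bore end up, clear of the bench; the tray edge is at the crop's left. I'll check the tray's clearance.

Call:
servo_tool([
  [[0.03,-0.08,0],[0,0,-15],-1],
  [[0.03,-0.08,0],[0,0,-30],-1],
  [[0.03,-0.08,0],[0,0,-45],-1],
  [[0.03,-0.08,0],[0,0,-45],-1],
])

```text
time_s: 5.1
eef_pos: [0.414, -0.2424, 0.1095]
eef_rot: [[0.163, 0.375, 0.912], [0.062, -0.927, 0.37], [0.985, -0.004, -0.174]]
wrist_force: [0.3, 0.3, -1.5]
opening: 0.0457
```

Run:
```python
from h import *
from station import r
np.set_printoptions(suppress=True,precision=4)
s=r.observe();S=pickle.load(open("scene0.pkl","rb"));W=pickle.load(open("w1.pkl","rb"))
for z in(0,.03):print(plane(S,(142,212),z),plane(S,(125,177),z),plane(W,(428,160),z),plane(W,(630,215),z))
R=s["eef_rot"];p=s["eef_pos"];print(p,R,s["qpos"])
for y in(-.0885,.0885):print((p+R@[-.0375,y,-.083])-[0,0,p[2]-.062])
```

```text
[ 0.3288 -0.4223  0.    ] [ 0.164  -0.4492  0.    ] [ 0.4049 -0.4384  0.    ] [ 0.4428 -0.7659 -0.    ]
[ 0.3589 -0.4187  0.03  ] [ 0.1986 -0.4448  0.03  ] [ 0.4019 -0.4287  0.03  ] [ 0.4374 -0.7354  0.03  ]
[ 0.414  -0.2424  0.1095] [[ 0.1629  0.3754  0.9124]
 [ 0.0618 -0.9268  0.3703]
 [ 0.9847 -0.0039 -0.1742]] [-1.2609  0.5554  2.143   1.4272  1.445  -1.1212]
[ 0.299  -0.1934  0.0399]
[ 0.3654 -0.3575  0.0392]
```

Call:
servo_tool([
  [[0,0,0],[0,0,-15],-1],
  [[0,0,0],[0,0,-30],-1],
  [[0,0,0],[0,0,-42],-1],
  [[0,0,0],[0,0,-45],-1],
  [[0,0,0],[0,0,-45],-1],
])

```text
time_s: 5.6
eef_pos: [0.4143, -0.2426, 0.0653]
eef_rot: [[0.164, 0.377, 0.912], [0.064, -0.926, 0.371], [0.984, -0.003, -0.175]]
wrist_force: [-0.5, 0.1, -1.6]
opening: 0.0458
```

Call:
servo_tool([
  [[0,0,0],[0,0,-1],-1],
  [[0,0,0],[0,0,-2],-1],
  [[0,0,0],[0,0,-2],-1],
])

```text
time_s: 5.9
eef_pos: [0.4144, -0.2427, 0.0636]
eef_rot: [[0.164, 0.377, 0.912], [0.064, -0.926, 0.371], [0.984, -0.002, -0.176]]
wrist_force: [0.1, -0.4, -1.5]
opening: 0.046
```

Call:
servo_tool([
  [[0,0,0],[0,0,-1],-1],
  [[0,0,0],[0,0,-2],-1],
  [[0,0,0],[0,0,-3],-1],
  [[0,0,0],[0,0,-3],-1],
])

```text
time_s: 6.3
eef_pos: [0.4145, -0.2428, 0.0625]
eef_rot: [[0.159, 0.377, 0.912], [0.063, -0.926, 0.372], [0.985, -0.001, -0.171]]
wrist_force: [-10.1, -0.2, 18.9]
opening: 0.0457
```

Call:
servo_tool([
  [[0,0,0],[0,0,0.5],-1],
  [[0,0,0],[0,0,0.5],-0.02],
  [[0,0,0],[0,0,0.5],0.2],
  [[0,0,0],[0,0,0.5],1],
  [[0,0,0],[0,0,0.5],1],
])

```text
time_s: 6.8
eef_pos: [0.4145, -0.2428, 0.063]
eef_rot: [[0.159, 0.377, 0.912], [0.063, -0.926, 0.372], [0.985, -0.001, -0.171]]
wrist_force: [0.2, -0.3, -0.7]
opening: 0.066
```

Call:
servo_tool([
  [[0,0,0],[0,0,0],1],
  [[0,0,0],[0,0,0],1],
  [[0,0,0],[0,0,0],1],
])

```text
time_s: 7.1
eef_pos: [0.4145, -0.2428, 0.063]
eef_rot: [[0.159, 0.377, 0.912], [0.063, -0.926, 0.372], [0.985, -0.001, -0.171]]
wrist_force: [0.5, 0.3, 0.0]
opening: 0.0902
```

Run:
```python
from h import *
from station import r
a=snap("scene","s3")["image"];b=snap("side","d3")["image"];s=r.observe();print(s["time_s"],s["eef_pos"],s["opening"],s["wrist_force"])
o=np.hstack([cv2.resize(a[120:270,140:300],None,fx=2.5,fy=2.5),cv2.resize(b[100:250,330:490],None,fx=2.5,fy=2.5)]);cv2.imwrite("pics/c3.png",o)
```

```text
7.2 [ 0.41447567 -0.24279546  0.0630088 ] 0.09369212730572356 [-0.58462811 -0.23565823  0.85639413]
```

View pics/c3.png

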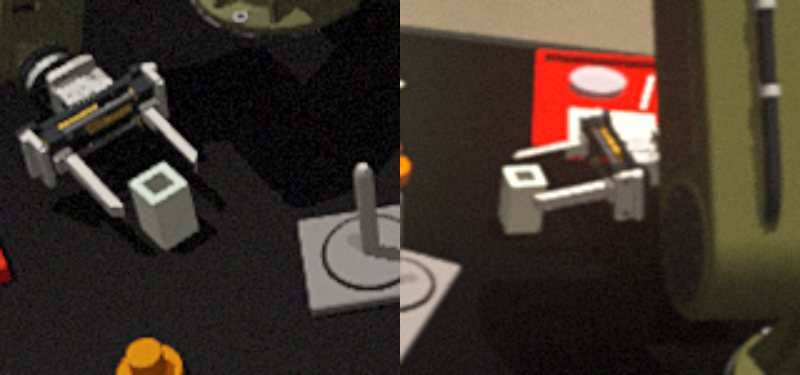

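The tube stands upright at scene-crop (163,205), fingers clear on both sides. Back off and go to view the post.

Call:
servo_tool([
  [[0,0,0],[-20,-8,4],1],
  [[0,0,0],[-42,-17,8],1],
  [[0,0,0],[-66,-27,20],1],
  [[-0.03,0.08,0],[-70,-28,60],1],
  [[-0.07,0.18,0],[-70,-28,105],1],
])

```text
time_s: 7.7
eef_pos: [0.344, -0.2718, 0.154]
eef_rot: [[0.307, 0.378, 0.874], [0.115, -0.926, 0.36], [0.945, -0.01, -0.328]]
wrist_force: [0.0, -2.7, 1.0]
opening: 0.094
```

Call:
servo_tool([
  [[-0.05,0.12,0],[0,10,40],1],
  [[-0.1,0.24,0],[10,30,80],1],
  [[-0.16,0.38,0],[30,70,120],1],
  [[-0.16,0.38,0],[60,110,120],1],
  [[-0.16,0.38,0],[90,150,120],1],
])

```text
time_s: 8.2
eef_pos: [0.4197, -0.1423, 0.2746]
eef_rot: [[0.628, 0.373, 0.682], [0.255, -0.928, 0.273], [0.735, 0.002, -0.678]]
wrist_force: [1.0, -0.5, 0.2]
opening: 0.0942
```

Call:
servo_tool([
  [[0,0,0],[0,10,0],1],
  [[0,0,0],[0,20,0],1],
  [[0,0,0],[0,20,0],1],
  [[0,0,0],[0,20,0],1],
])

```text
time_s: 8.6
eef_pos: [0.4193, -0.1233, 0.2741]
eef_rot: [[0.629, 0.372, 0.682], [0.253, -0.928, 0.272], [0.735, 0.002, -0.679]]
wrist_force: [0.4, 0.1, 0.1]
opening: 0.0939
```

Run:
```python
from h import *
from station import r
np.set_printoptions(suppress=True,precision=4)
d=snap("wrist","w4");s=r.observe();print(s["time_s"],s["qpos"],s["eef_pos"],s["eef_rot"])
for p in[(.531,-.052,.15),(.531,-.052,.02),(.557,.084,.13),(.42,-.24,.076),(.499,.342,.02)]:print(proj(d,p))
```

```text
8.65 [-0.8607 -0.2942  2.1306  0.865   1.1501  0.0198] [ 0.4193 -0.1236  0.2741] [[ 0.6296  0.3714  0.6824]
 [ 0.253  -0.9285  0.2719]
 [ 0.7346  0.0014 -0.6785]]
(np.float64(301.33933688316193), np.float64(179.79993055264518))
(np.float64(305.7584855893358), np.float64(225.8280235302053))
(np.float64(222.13251387953835), np.float64(144.55837559207984))
(np.float64(414.1957006219047), np.float64(338.3672965529563))
(np.float64(97.62743313040838), np.float64(167.29028216823303))
```

View pics/w4.png

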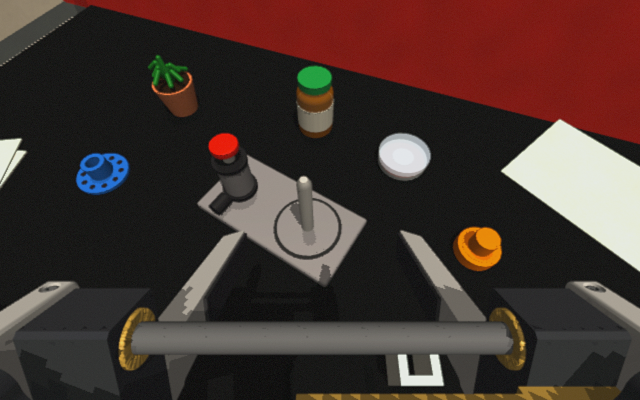

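The view shows all: ring centre ≈(307,228), post tip ≈(304,180), plunger (223,145), disc (102,172), cap (480,248), spacer's upright end (420,370).

```bash
cat >> h.py <<'E'
def circ(P):
    P=np.asarray(P);A=np.c_[2*P[:,0],2*P[:,1],np.ones(len(P))];x=np.linalg.lstsq(A,(P[:,:2]**2).sum(1),rcond=None)[0]
    return x[0],x[1],np.sqrt(x[2]+x[0]**2+x[1]**2)
def circr(P,it=6):
    P=np.asarray(P)
    for _ in range(it):
        x,y,r=circ(P);e=abs(np.hypot(P[:,0]-x,P[:,1]-y)-r);P=P[e<=max(2*np.median(e),.0008)]
    return np.round((x,y,r),4),len(P)
def hull(m):
    return cv2.convexHull(np.vstack(cv2.findContours(m.astype(np.uint8),0,1)[0]))[:,0].astype(float)
def cont(m):
    return max(cv2.findContours(m.astype(np.uint8),0,1)[0],key=len)[:,0].astype(float)
E
python3 - <<'E'
from h import *
np.set_printoptions(suppress=True,precision=4)
d=pickle.load(open("w4.pkl","rb"));g=cv2.cvtColor(d["image"],cv2.COLOR_BGR2GRAY)
# ring: walk rays from centre, darkest pixel at radius near 50mm
c0=np.array([.531,-.052])
for _ in range(3):
    pts=[]
    for a in np.linspace(0,2*np.pi,120,endpoint=False):
        rs=np.arange(.040,.060,.0004);v=[]
        for q in rs:
            u=proj(d,(c0[0]+q*np.cos(a),c0[1]+q*np.sin(a),.02));v.append(cv2.getRectSubPix(g,(1,1),tuple(map(float,u)))[0,0])
        v=np.array(v,float)
        if v.min()<60 and np.median(v)>80:
            w=np.clip(80-v,0,None);q=(w*rs).sum()/w.sum();pts.append(c0+q*np.array([np.cos(a),np.sin(a)]))
    (x,y,rr),n=circr(pts);c0=np.array([x,y]);print("ring",x,y,rr,n,len(pts))
m=(g>140)&(np.arange(400)[:,None]>170)&(np.arange(400)[:,None]<195)&(abs(np.arange(640)[None]-304)<14)
print(g[172:192:2,294:316:1])
for z in(.14,.151):print(plane(d,(304.5,180),z))
b=max(blobs(d,"red",(200,125,250,165)),key=lambda x:x[0][4]);print("red",b[0],circr([plane(d,p,.132) for p in cont(b[2])]))
b=max(blobs(d,"blue"),key=lambda x:x[0][4]);print("blue",b[0],circr([plane(d,p,.008) for p in hull(b[2])]),circr([plane(d,p,.004) for p in hull(b[2])]))
E
```

```text
ring 0.5314 -0.0544 0.0521 105 106
ring 0.5314 -0.0544 0.0521 106 106
ring 0.5314 -0.0544 0.0521 106 106
[[ 18  25  25  22  22  27  21  25  22  24  24  23  22  26  25  24  21  24
   25  23  24  21]
 [ 29  22  23  22  25  19  21  19  22  21  21  21  19  23  24  24  22  23
   26  23  23  25]
 [ 25  22  25  25  22  28  65 104 122 140 130 116  79  38  18  23  24  23
   23  25  24  25]
 [ 22  20  23  23  42 107 192 212 213 212 213 217 213 150  77  36  23  24
   25  19  20  24]
 [ 85  54  33  51  92 150 203 216 215 215 216 218 214 180 136  96  63  35
   27  22  20  23]
 [151 145 111  89  99 110 139 179 201 206 198 189 167 146 134 123 101  60
   30  22  24  22]
 [149 146 102  81  95 112 122 130 140 146 147 150 149 144 137 123 108  76
   41  21  21  18]
 [148 148 111  82  90 101 113 122 129 135 137 135 134 129 124 117 106  83
   46  24  26  22]
 [149 148 121  84  78  91 103 109 114 118 117 119 119 115 110 106 103  82
   49  26  24  21]
 [149 149 133  92  75  82  91  97 101 103 105 105 107 108 108 105 103  93
   83  60  40  25]]
[ 0.5383 -0.0526  0.14  ]
[ 0.5316 -0.0561  0.151 ]
red [208 133  30  26 600] (array([0.5556, 0.0807, 0.0219]), 76)
blue [  76  153   54   42 1735] (array([0.499 , 0.3431, 0.05  ]), 24) (array([0.5004, 0.3475, 0.0504]), 24)
```

Call:
servo_tool([
  [[0,0,0],[0,45,0],1],
  [[0,0,0],[0,90,0],1],
  [[0,0,0],[0,135,0],1],
  [[0,0,0],[0,180,0],1],
  [[0,0,0],[0,225,0],1],
])

```text
time_s: 9.15
eef_pos: [0.4198, 0.0815, 0.2728]
eef_rot: [[0.634, 0.368, 0.68], [0.252, -0.93, 0.268], [0.731, 0.001, -0.683]]
wrist_force: [1.0, -0.8, -0.5]
opening: 0.0942
```

Call:
servo_tool([
  [[0,0,0],[0,45,-25],1],
  [[0,0,0],[0,90,-50],1],
  [[0,0,0],[0,135,-75],1],
  [[0,0,0],[0,180,-100],1],
  [[0,0,0],[0,205,-120],1],
])

```text
time_s: 9.65
eef_pos: [0.4228, 0.2166, 0.1897]
eef_rot: [[0.643, 0.354, 0.679], [0.25, -0.935, 0.251], [0.724, 0.009, -0.69]]
wrist_force: [0.5, -0.3, -0.1]
opening: 0.0942
```

Call:
servo_tool([
  [[0,0,0],[0,0,0],1],
  [[0,0,0],[0,0,0],1],
])

```text
time_s: 9.85
eef_pos: [0.4229, 0.2158, 0.1889]
eef_rot: [[0.644, 0.354, 0.678], [0.252, -0.935, 0.25], [0.722, 0.01, -0.691]]
wrist_force: [0.2, -1.2, 0.0]
opening: 0.0939
```

```bash
cat > disc.py <<'E'
from h import *
from station import r
import sys
np.set_printoptions(suppress=True,precision=4)
d=snap("wrist",sys.argv[1]);s=r.observe();print(s["time_s"],s["qpos"],s["eef_pos"],s["eef_rot"])
b=max(blobs(d,"blue",None),key=lambda x:x[0][4]);print(b[0])
h=hull(b[2]);c=cont(b[2])
for z in(.008,.0):print(z,circr([plane(d,p,z) for p in h]),circr([plane(d,p,z) for p in c]))
E
python3 disc.py w5
```

```text
9.9 [ 0.427  -0.2707  2.316  -0.1874  0.2939  1.7888] [0.4231 0.2156 0.1895] [[ 0.6434  0.3536  0.6789]
 [ 0.2506 -0.9354  0.2496]
 [ 0.7233  0.0096 -0.6905]]
[ 221  182   67   60 2847]
0.008 (array([0.498 , 0.3404, 0.0458]), 26) (array([0.4982, 0.3408, 0.0451]), 118)
0.0 (array([0.5014, 0.3438, 0.0467]), 26) (array([0.5015, 0.3441, 0.046 ]), 117)
```

View pics/w5.png

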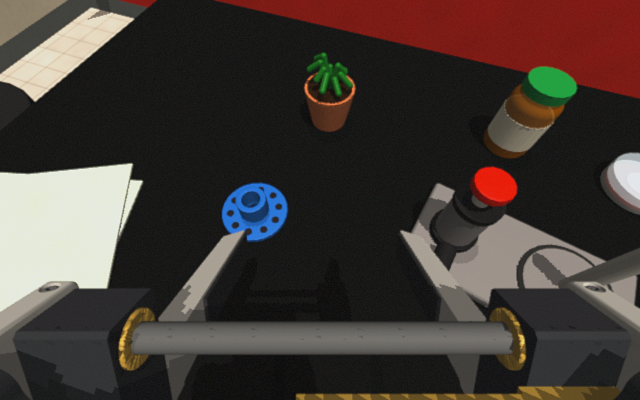

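Disc at px (255,212), collar facing up; the fit gives radius 45.1 mm as it must. Approach along the tool axis.

Call:
servo_tool([
  [[0,0,0],[4,25,-10],1],
  [[0,0,0],[8,50,-30],1],
  [[0,0,0],[12,75,-60],1],
  [[0,0,0],[17,104,-85],1],
  [[0,0,0],[17,104,-100],1],
])

```text
time_s: 10.4
eef_pos: [0.453, 0.3054, 0.1175]
eef_rot: [[0.671, 0.382, 0.636], [0.273, -0.924, 0.267], [0.69, -0.006, -0.724]]
wrist_force: [-0.2, 0.4, 1.4]
opening: 0.0943
```

Call:
servo_tool([
  [[0,0,0],[0,0,0],1],
  [[0,0,0],[0,0,0],1],
])

```text
time_s: 10.6
eef_pos: [0.4537, 0.304, 0.1181]
eef_rot: [[0.671, 0.38, 0.637], [0.272, -0.925, 0.265], [0.69, -0.005, -0.724]]
wrist_force: [-0.1, -0.0, -0.1]
opening: 0.0938
```

```bash
python3 disc.py w6
```

```text
10.65 [ 0.5968  0.0747  2.1869 -0.8294  0.1883  2.5455] [0.4535 0.3041 0.1185] [[ 0.6704  0.3802  0.6372]
 [ 0.2717 -0.9249  0.266 ]
 [ 0.6905 -0.0052 -0.7234]]
[ 264  187   84   78 4689]
0.008 (array([0.4976, 0.3408, 0.0455]), 35) (array([0.4975, 0.3408, 0.045 ]), 219)
0.0 (array([0.5006, 0.3425, 0.0466]), 35) (array([0.5005, 0.3425, 0.0462]), 217)
```

Call:
servo_tool([
  [[-0.02,0.04,0.1],[-5,-3,0],1],
  [[-0.04,0.07,0.2],[-10,-5,0],1],
  [[-0.04,0.07,0.2],[-10,-5,0],1],
  [[-0.04,0.07,0.2],[-10,-5,0],1],
])

```text
time_s: 11.05
eef_pos: [0.4456, 0.2939, 0.1151]
eef_rot: [[0.673, 0.487, 0.557], [0.383, -0.873, 0.301], [0.633, 0.011, -0.774]]
wrist_force: [-0.5, -1.0, 0.3]
opening: 0.0937
```

```bash
python3 disc.py w6
```

```text
11.1 [ 0.5233  0.0491  2.1793 -0.0693  0.2282  1.6369] [0.4456 0.2942 0.1153] [[ 0.6698  0.4921  0.5561]
 [ 0.3881 -0.8705  0.3028]
 [ 0.6331  0.013  -0.774 ]]
[ 265  165   83   78 4612]
0.008 (array([0.4977, 0.3408, 0.0454]), 38) (array([0.4977, 0.3407, 0.045 ]), 222)
0.0 (array([0.5005, 0.3427, 0.0466]), 38) (array([0.5004, 0.3427, 0.0462]), 221)
```

Call:
servo_tool([
  [[0,0,0.03],[8,12,-15],1],
  [[0,0,0.06],[16,22,-30],1],
  [[0,0,0.07],[22,30,-42],1],
  [[0,0,0.07],[22,30,-42],1],
  [[0,0,0.07],[22,30,-42],1],
])

```text
time_s: 11.6
eef_pos: [0.4675, 0.3238, 0.074]
eef_rot: [[0.641, 0.551, 0.534], [0.433, -0.835, 0.341], [0.633, 0.013, -0.774]]
wrist_force: [-0.1, 0.2, -0.2]
opening: 0.094
```

```bash
python3 disc.py w6; python3 -c "
from station import r
import numpy as np
s=r.observe();t=np.array([.4977,.3408,.031])+.005*s['eef_rot'][:,2];print((t-s['eef_pos'])*1000)"
```

```text
11.65 [0.5287 0.2093 2.1227 0.1996 0.1257 1.3222] [0.4675 0.3238 0.0743] [[ 0.6409  0.551   0.5345]
 [ 0.433  -0.8344  0.341 ]
 [ 0.6339  0.0128 -0.7733]]
[ 274  175   98   92 6302]
0.008 (array([0.4979, 0.3411, 0.0452]), 45) (array([0.4979, 0.341 , 0.0448]), 268)
0.0 (array([0.5003, 0.3425, 0.0465]), 45) (array([0.5003, 0.3425, 0.0461]), 267)
[ 32.84625424  18.65735956 -47.20209678]
```

Call:
servo_tool([
  [[0,0,0],[-10,-10,30],1],
  [[0,0,0.05],[-15,-20,60],1],
  [[0,0,0.15],[-10,-30,75],1],
  [[0,0,0.28],[-5,-40,75],1],
  [[0,0,0.4],[0,-50,75],1],
])

```text
time_s: 12.15
eef_pos: [0.4632, 0.2785, 0.1475]
eef_rot: [[0.505, 0.757, 0.414], [0.599, -0.653, 0.464], [0.622, 0.014, -0.783]]
wrist_force: [-0.8, -1.0, -0.3]
opening: 0.0938
```

Call:
servo_tool([
  [[0,0,0.14],[5,0,0],1],
  [[0,0,0.28],[15,0,0],1],
  [[0,0,0.42],[20,0,0],1],
  [[0,0,0.48],[22,0,0],1],
  [[0,0,0.48],[22,0,0],1],
])

```text
time_s: 12.65
eef_pos: [0.4858, 0.2776, 0.148]
eef_rot: [[0.172, 0.973, 0.154], [0.765, -0.231, 0.602], [0.621, 0.014, -0.784]]
wrist_force: [-0.2, 0.9, -0.0]
opening: 0.0938
```

```bash
python3 disc.py w7
```

```text
12.7 [ 0.1511  0.2047  1.898   0.8028  0.9181 -0.0854] [0.4852 0.278  0.1478] [[ 0.1738  0.9726  0.1547]
 [ 0.7643 -0.2322  0.6016]
 [ 0.621   0.0137 -0.7837]]
[ 279  179   77   72 3937]
0.008 (array([0.4982, 0.3408, 0.0454]), 35) (array([0.4982, 0.3408, 0.0449]), 208)
0.0 (array([0.4988, 0.3435, 0.0464]), 35) (array([0.4988, 0.3435, 0.0459]), 208)
```

Call:
servo_tool([
  [[0,0,0],[2,12,-30],1],
  [[0,0,0],[5,30,-65],1],
  [[0,0,0],[5,33,-78],1],
  [[0,0,0],[9,48,-98],1],
  [[0,0,0],[11,56,-108],1],
])

```text
time_s: 13.2
eef_pos: [0.4956, 0.3345, 0.0394]
eef_rot: [[0.175, 0.972, 0.154], [0.764, -0.233, 0.601], [0.621, 0.013, -0.784]]
wrist_force: [-0.6, 0.0, -0.2]
opening: 0.094
```

Call:
servo_tool([
  [[0,0,0],[0,0,0],1],
])

```text
time_s: 13.3
eef_pos: [0.4949, 0.3349, 0.039]
eef_rot: [[0.175, 0.973, 0.153], [0.765, -0.232, 0.601], [0.62, 0.012, -0.784]]
wrist_force: [0.5, 0.2, 0.1]
opening: 0.0939
```

```bash
python3 disc.py w8; python3 -c "
from station import r
import numpy as np
s=r.observe();t=np.array([.498,.3408,.031])+.005*s['eef_rot'][:,2];print((t-s['eef_pos'])*1000,s['wrist_force'])"
```

```text
13.35 [ 0.2661  0.4418  1.8901  0.987   0.7033 -0.2504] [0.4952 0.3346 0.0398] [[ 0.1748  0.9725  0.1537]
 [ 0.7645 -0.2324  0.6012]
 [ 0.6204  0.0124 -0.7842]]
[ 266  184  114  111 8636]
0.008 (array([0.4982, 0.3411, 0.0449]), 47) (array([0.4982, 0.3411, 0.0445]), 319)
0.0 (array([0.4988, 0.3432, 0.0464]), 47) (array([0.4988, 0.3432, 0.046 ]), 319)
[  3.58368793   9.22727471 -12.67440201] [-0.64738736 -0.99266376  0.25826053]
```

Call:
servo_tool([
  [[0,0,0],[2,5,-6],1],
  [[0,0,0],[4,9,-12],1],
  [[0,0,0],[4,9,-12],-1],
  [[0,0,0],[4,9,-12],-1],
  [[0,0,0],[4,9,-12],-1],
], grip_force=25)

```text
time_s: 13.85
eef_pos: [0.4992, 0.3435, 0.0279]
eef_rot: [[0.175, 0.973, 0.154], [0.765, -0.232, 0.601], [0.62, 0.013, -0.784]]
wrist_force: [-0.1, -0.4, -0.3]
opening: 0.0731
```

Call:
servo_tool([
  [[0,0,0],[0,0,0],-1],
  [[0,0,0],[0,0,0],-1],
  [[0,0,0],[0,0,0],-1],
  [[0,0,0],[0,0,0],-1],
  [[0,0,0],[0,0,0],-1],
])

```text
time_s: 14.35
eef_pos: [0.4992, 0.3435, 0.0279]
eef_rot: [[0.175, 0.973, 0.154], [0.764, -0.233, 0.601], [0.62, 0.012, -0.784]]
wrist_force: [0.2, -0.1, 0.3]
opening: 0.0333
```

Call:
servo_tool([
  [[0,0,0],[0,0,0],-1],
  [[0,0,0],[0,0,0],-1],
])

```text
time_s: 14.55
eef_pos: [0.4993, 0.3435, 0.0281]
eef_rot: [[0.175, 0.973, 0.154], [0.764, -0.232, 0.601], [0.621, 0.013, -0.784]]
wrist_force: [0.1, -1.8, 5.5]
opening: 0.0174
```

The fingers closed past 40 mm, so the grasp missed; I need to look.

```bash
python3 - <<'E'
from h import *
d=snap("wrist","w9");D=snap("side","d9");S=snap("scene","s9")
o=np.hstack([cv2.resize(d["image"][150:350,220:420],None,fx=2,fy=2),cv2.resize(D["image"][260:360,250:350],(400,400))]);cv2.imwrite("pics/c9.png",o)
E
python3 disc.py w9b
```

```text
14.75 [ 0.2817  0.4756  1.8733  1.0098  0.6842 -0.2651] [0.4997 0.3438 0.0287] [[ 0.1743  0.9725  0.1547]
 [ 0.7639 -0.2327  0.6019]
 [ 0.6213  0.0132 -0.7834]]
[ 261  189  121  100 5905]
0.008 (array([0.4993, 0.3415, 0.0448]), 43) (array([0.4993, 0.3415, 0.0444]), 209)
0.0 (array([0.4999, 0.3434, 0.0463]), 43) (array([0.4998, 0.3434, 0.046 ]), 209)
```

View pics/c9.png

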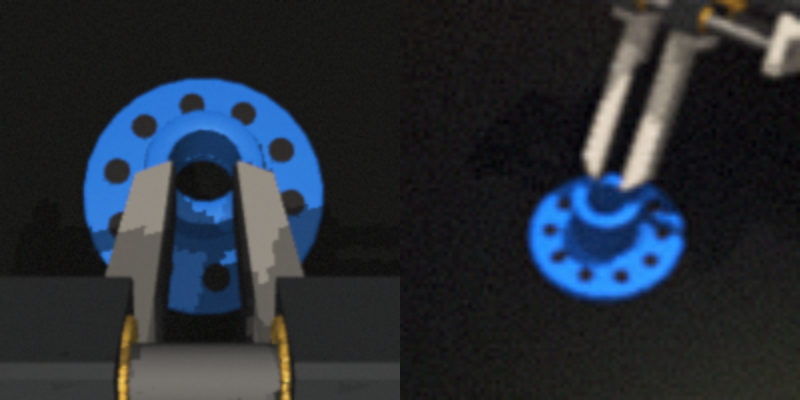

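Run:
```python
from h import *
from station import r
np.set_printoptions(suppress=True,precision=1)
s=r.observe();R=s["eef_rot"];p=s["eef_pos"];o=s["opening"];print(o,p,s["wrist_force"],s["wrist_torque"])
w=pickle.load(open("w9.pkl","rb"));D=pickle.load(open("d9.pkl","rb"))
for z in(-.005,.014):
  for x in(-.008,.008):
    for y in(-o/2,o/2):
      P=p+R@[x,y,z];a=proj(w,P);b=proj(D,P)
      print((z,x,round(y,3)),"world",P.round(3),"wristcrop",np.round([2*(a[0]-220),2*(a[1]-150)]),"sidecrop",np.round([400+4*(b[0]-250),4*(b[1]-260)]))
for P in [(.499,.341,.038),(.499,.321,.038),(.499,.361,.038),(.479,.341,.038),(.519,.341,.038)]:
  a=proj(w,P);b=proj(D,P);print(P,np.round([2*(a[0]-220),2*(a[1]-150)]),np.round([400+4*(b[0]-250),4*(b[1]-260)]))
```

```text
0.0023247559883919637 [0.5 0.3 0. ] [-1.   0.6  5.1] [0.3 0.2 0.2]
(-0.005, -0.008, -0.001) world [0.5 0.3 0. ] wristcrop [200. 192.] sidecrop [610. 203.]
(-0.005, -0.008, 0.001) world [0.5 0.3 0. ] wristcrop [207. 192.] sidecrop [607. 201.]
(-0.005, 0.008, -0.001) world [0.5 0.3 0. ] wristcrop [200. 148.] sidecrop [600. 207.]
(-0.005, 0.008, 0.001) world [0.5 0.3 0. ] wristcrop [207. 148.] sidecrop [596. 205.]
(0.014, -0.008, -0.001) world [0.5 0.3 0. ] wristcrop [200. 170.] sidecrop [600. 233.]
(0.014, -0.008, 0.001) world [0.5 0.3 0. ] wristcrop [206. 170.] sidecrop [597. 231.]
(0.014, 0.008, -0.001) world [0.5 0.4 0. ] wristcrop [200. 129.] sidecrop [590. 238.]
(0.014, 0.008, 0.001) world [0.5 0.4 0. ] wristcrop [206. 129.] sidecrop [586. 236.]
(0.499, 0.341, 0.038) [203. 165.] [603. 198.]
(0.499, 0.321, 0.038) [218. 224.] [612. 172.]
(0.499, 0.361, 0.038) [190. 109.] [593. 225.]
(0.479, 0.341, 0.038) [143. 178.] [636. 205.]
(0.519, 0.341, 0.038) [262. 151.] [570. 191.]
```

Run:
```python
from h import *
R=np.array([[0.159,0.377,0.912],[0.063,-0.926,0.372],[0.985,-0.001,-0.171]]);p=np.array([.4145,-.2428,.063])
S=pickle.load(open("s3.pkl","rb"));D=pickle.load(open("d3.pkl","rb"))
a=S["image"].copy();b=D["image"].copy()
A=cv2.resize(a[120:270,140:300],None,fx=2.5,fy=2.5);B=cv2.resize(b[100:250,330:490],None,fx=2.5,fy=2.5)
for z,col in((.014,(0,0,255)),(-.005,(0,255,0)),(-.083,(255,0,255))):
  for y in(-.047,.047):
    P=p+R@[0,y,z];u=proj(S,P);v=proj(D,P)
    cv2.circle(A,(int((u[0]-140)*2.5),int((u[1]-120)*2.5)),3,col,-1);cv2.circle(B,(int((v[0]-330)*2.5),int((v[1]-100)*2.5)),3,col,-1)
# disc scene view
s9=pickle.load(open("s9.pkl","rb"));C=cv2.resize(s9["image"][100:200,360:460],(375,375))
w5=pickle.load(open("w5.pkl","rb"));W=w5["image"][150:350,150:500].copy()
R=np.array([[0.6434,0.3536,0.6789],[0.2506,-0.9354,0.2496],[0.7233,0.0096,-0.6905]]);p=np.array([.4231,.2156,.1895])
for z,col in((.014,(0,0,255)),(-.005,(0,255,0)),(-.083,(255,0,255))):
  for y in(-.047,.047):
   for x in(-.008,.008):
    u=proj(w5,p+R@[x,y,z]);cv2.circle(W,(int(u[0]-150),int(u[1]-150)),2,col,-1)
o=np.zeros((580,800,3),np.uint8);o[:375,:400]=A;o[:375,400:]=B;o[377:577,:350]=W;o[377:577,400:600]=C[80:280,80:280]
cv2.imwrite("pics/c10.png",o)
```

```text
(no output)
```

View pics/c10.png

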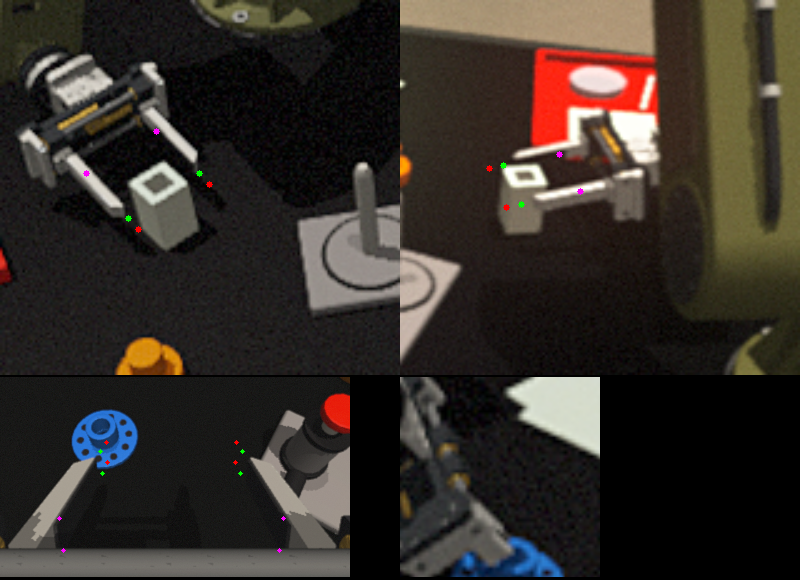

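The red dots mark where the stated fingertips should be. In every view the real tips end about 34 mm short of that along the tool axis. So the effective grasp point is about 39 mm behind the reported TCP, and I'll use that from here on. Back off, open and re-measure.

Call:
servo_tool([
  [[0,0,0],[-3,-9,12],-1],
  [[0,0,0],[-5,-18,24],1],
  [[0,0,0],[-5,-18,24],1],
  [[0,0,0],[-5,-18,24],1],
  [[0,0,0],[-5,-18,24],1],
])

```text
time_s: 15.25
eef_pos: [0.4945, 0.326, 0.0521]
eef_rot: [[0.175, 0.973, 0.154], [0.764, -0.233, 0.602], [0.621, 0.013, -0.784]]
wrist_force: [-0.0, 0.8, -1.1]
opening: 0.0293
```

Call:
servo_tool([
  [[0,0,0],[0,0,0],1],
  [[0,0,0],[0,0,0],1],
  [[0,0,0],[0,0,0],1],
  [[0,0,0],[0,0,0],1],
  [[0,0,0],[0,0,0],1],
])

```text
time_s: 15.75
eef_pos: [0.4945, 0.326, 0.052]
eef_rot: [[0.175, 0.973, 0.154], [0.764, -0.232, 0.602], [0.621, 0.013, -0.784]]
wrist_force: [0.1, -1.0, 0.2]
opening: 0.0691
```

Call:
servo_tool([
  [[0,0,0],[0,0,0],1],
  [[0,0,0],[0,0,0],1],
  [[0,0,0],[0,0,0],1],
  [[0,0,0],[0,0,0],1],
])

```text
time_s: 16.15
eef_pos: [0.4945, 0.326, 0.052]
eef_rot: [[0.174, 0.973, 0.154], [0.764, -0.232, 0.602], [0.621, 0.013, -0.784]]
wrist_force: [0.9, 0.1, 0.3]
opening: 0.0939
```

```bash
python3 disc.py w11; python3 -c "
from station import r
import numpy as np
s=r.observe();t=np.array([.499,.3413,.031])+.039*s['eef_rot'][:,2];print((t-s['eef_pos'])*1000,s['wrist_force'],s['opening'])"
```

```text
16.2 [ 0.2487  0.4124  1.8964  0.9627  0.7267 -0.2331] [0.4946 0.326  0.052 ] [[ 0.1746  0.9725  0.1542]
 [ 0.764  -0.2326  0.6018]
 [ 0.6211  0.0127 -0.7836]]
[ 268  181  108  104 7663]
0.008 (array([0.4993, 0.3411, 0.045 ]), 44) (array([0.4993, 0.3411, 0.0446]), 298)
0.0 (array([0.5   , 0.3434, 0.0464]), 44) (array([0.4999, 0.3434, 0.046 ]), 298)
[ 10.45697365  38.77649619 -51.59174903] [-0.05646366 -0.02042297  0.10734356] 0.09398644182263063
```

Call:
servo_tool([
  [[0,0,0],[3,12,-16],1],
  [[0,0,0],[6,24,-32],1],
  [[0,0,0],[8,30,-41],1],
  [[0,0,0],[10,36,-48],1],
  [[0,0,0],[10,36,-48],1],
])

```text
time_s: 16.7
eef_pos: [0.5043, 0.3623, 0.0034]
eef_rot: [[0.175, 0.973, 0.153], [0.764, -0.232, 0.602], [0.621, 0.012, -0.784]]
wrist_force: [-0.2, 1.3, 0.8]
opening: 0.0938
```

Call:
servo_tool([
  [[0,0,0],[0,0,0],-1],
  [[0,0,0],[0,0,0],-1],
  [[0,0,0],[0,0,0],-1],
  [[0,0,0],[0,0,0],-1],
  [[0,0,0],[0,0,0],-1],
])

```text
time_s: 17.2
eef_pos: [0.5044, 0.3623, 0.0036]
eef_rot: [[0.175, 0.973, 0.153], [0.764, -0.232, 0.602], [0.621, 0.012, -0.784]]
wrist_force: [-0.4, -0.8, 0.4]
opening: 0.0572
```

Call:
servo_tool([
  [[0,0,0],[0,0,0],-1],
  [[0,0,0],[0,0,0],-1],
  [[0,0,0],[0,0,0],-1],
  [[0,0,0],[0,0,0],-1],
])

```text
time_s: 17.6
eef_pos: [0.5044, 0.3622, 0.0036]
eef_rot: [[0.175, 0.973, 0.153], [0.764, -0.232, 0.602], [0.621, 0.012, -0.784]]
wrist_force: [-0.6, -0.9, 0.9]
opening: 0.0399
```

```bash
python3 disc.py w12
```

```text
17.65 [ 0.3148  0.5431  1.8444  1.0595  0.6455 -0.2985] [0.5045 0.3622 0.0036] [[ 0.1746  0.9726  0.1535]
 [ 0.7642 -0.2322  0.6018]
 [ 0.6209  0.0122 -0.7838]]
[ 252  200  139  122 8184]
0.008 (array([0.4997, 0.3418, 0.0444]), 31) (array([0.5007, 0.3448, 0.0414]), 218)
0.0 (array([0.5001, 0.3433, 0.0461]), 31) (array([0.5011, 0.3464, 0.0431]), 218)
```

Grip is good (opening 39.9 mm = collar). Lift and carry over to the post.

Call:
servo_tool([
  [[0,0,0],[0,0,20],-1],
  [[0,0,0],[0,0,60],-1],
  [[0,0,0],[0,0,105],-1],
  [[0,0,0],[0,0,150],-1],
  [[0,0,0],[0,0,190],-1],
])

```text
time_s: 18.15
eef_pos: [0.5043, 0.362, 0.1957]
eef_rot: [[0.174, 0.973, 0.154], [0.764, -0.232, 0.601], [0.621, 0.013, -0.784]]
wrist_force: [0.5, -0.5, -0.1]
opening: 0.0391
```

Call:
servo_tool([
  [[0,0,-0.05],[0,-35,5],-1],
  [[0,0,-0.12],[5,-75,5],-1],
  [[0,0,-0.19],[10,-115,5],-1],
  [[0,0,-0.26],[15,-155,5],-1],
  [[0,0,-0.33],[20,-195,5],-1],
])

```text
time_s: 18.65
eef_pos: [0.524, 0.1655, 0.2006]
eef_rot: [[0.415, 0.843, 0.342], [0.666, -0.537, 0.518], [0.62, 0.013, -0.784]]
wrist_force: [1.3, 0.4, -0.9]
opening: 0.0395
```

Call:
servo_tool([
  [[0,0,-0.07],[5,-40,0],-1],
  [[0,0,-0.14],[10,-80,0],-1],
  [[0,0,-0.21],[15,-120,0],-1],
  [[0,0,-0.28],[20,-160,0],-1],
  [[0,0,-0.34],[24,-195,0],-1],
])

```text
time_s: 19.15
eef_pos: [0.5478, -0.0314, 0.2005]
eef_rot: [[0.615, 0.613, 0.496], [0.487, -0.79, 0.373], [0.62, 0.013, -0.784]]
wrist_force: [0.5, 0.1, -1.0]
opening: 0.0395
```

Call:
servo_tool([
  [[0,0,0],[0,0,0],-1],
  [[0,0,0],[0,0,0],-1],
])

```text
time_s: 19.35
eef_pos: [0.5476, -0.0317, 0.2002]
eef_rot: [[0.615, 0.613, 0.496], [0.487, -0.79, 0.372], [0.62, 0.012, -0.785]]
wrist_force: [-0.5, -0.1, -1.3]
opening: 0.0396
```

Run:
```python
from h import *
from station import r
np.set_printoptions(suppress=True,precision=4)
d=snap("wrist","w13");s=r.observe();R=s["eef_rot"];p=s["eef_pos"];print(s["time_s"],s["qpos"],p,R,s["opening"],s["wrist_force"])
dd=R[:2,2]/np.linalg.norm(R[:2,2]);print("disc now",p[:2]-.0216*dd,"shift mm",(np.array([.5315,-.0545])-(p[:2]-.0216*dd))*1000)
z=p[2]-.0036
b=max(blobs(d,"blue",None),key=lambda x:x[0][4]);print(b[0])
c=cont(b[2]);h=hull(b[2])
for k in(.008,0):print(k,circr([plane(d,q,z+k) for q in c]),circr([plane(d,q,z+k) for q in h]))
```

```text
19.4 [-0.4164  0.0768  1.9071  0.7366  0.9376  0.1059] [ 0.5476 -0.031   0.2003] [[ 0.6146  0.6139  0.4954]
 [ 0.4877 -0.7893  0.3731]
 [ 0.6201  0.0124 -0.7845]] 0.03936616572742207 [-0.0128 -0.2443 -0.897 ]
disc now [ 0.5303 -0.044 ] shift mm [  1.1759 -10.5192]
[ 277  221   90  101 4506]
0.008 (array([ 0.5235, -0.0484,  0.028 ]), 277) (array([ 0.5249, -0.0433,  0.0375]), 9)
0 (array([ 0.5244, -0.0477,  0.0291]), 277) (array([ 0.5258, -0.0425,  0.039 ]), 8)
```

Run:
```python
from h import *
H["blue"]=((98,90,25),(128,255,255))
for n in("w12","w13"):
    d=pickle.load(open(n+".pkl","rb"))
    for b in blobs(d,"blue",(200,150,440,340),60):print(n,b[0],b[1])
    hs=cv2.cvtColor(d["image"],cv2.COLOR_BGR2HSV);m=cv2.inRange(hs,(98,90,25),(128,255,255))
    for y in range(180,330,8):
        x=np.flatnonzero(m[y,200:440]);print(y,(x.min()+200,x.max()+200,len(x)) if len(x) else None,end="; ")
    print()
```

```text
w12 [ 252  199  139  123 8550] [321.2 259.4]
180 None; 188 None; 196 None; 204 (np.int64(295), np.int64(347), 53); 212 (np.int64(281), np.int64(361), 70); 220 (np.int64(271), np.int64(371), 83); 228 (np.int64(265), np.int64(377), 100); 236 (np.int64(260), np.int64(382), 83); 244 (np.int64(257), np.int64(386), 85); 252 (np.int64(254), np.int64(388), 63); 260 (np.int64(252), np.int64(390), 50); 268 (np.int64(252), np.int64(390), 44); 276 (np.int64(286), np.int64(357), 72); 284 (np.int64(285), np.int64(360), 76); 292 (np.int64(283), np.int64(361), 79); 300 (np.int64(281), np.int64(351), 71); 308 (np.int64(279), np.int64(364), 64); 316 (np.int64(277), np.int64(366), 64); 324 None; 
w13 [253 199 139  72 502] [324.2 228.5]
w13 [ 277  208   90  114 4993] [322.2 280. ]
180 None; 188 None; 196 None; 204 (np.int64(299), np.int64(347), 11); 212 (np.int64(283), np.int64(361), 10); 220 (np.int64(272), np.int64(371), 23); 228 (np.int64(266), np.int64(377), 17); 236 (np.int64(262), np.int64(382), 42); 244 (np.int64(258), np.int64(386), 50); 252 (np.int64(256), np.int64(388), 33); 260 (np.int64(254), np.int64(390), 31); 268 (np.int64(253), np.int64(390), 26); 276 (np.int64(286), np.int64(357), 72); 284 (np.int64(285), np.int64(359), 74); 292 (np.int64(283), np.int64(361), 79); 300 (np.int64(281), np.int64(351), 71); 308 (np.int64(279), np.int64(364), 64); 316 (np.int64(278), np.int64(366), 63); 324 None;
```

The disc's outline in hand is unchanged (only shaded). Align and begin descending.

Call:
servo_tool([
  [[0,0,0],[1,-6,0],-1],
  [[0,0,0],[1,-10,0],-1],
  [[0,0,0],[1,-10,-15],-1],
  [[0,0,0],[1,-10,-35],-1],
  [[0,0,0],[1,-10,-40],-1],
])

```text
time_s: 19.9
eef_pos: [0.5479, -0.0405, 0.1585]
eef_rot: [[0.616, 0.614, 0.493], [0.487, -0.789, 0.374], [0.619, 0.01, -0.785]]
wrist_force: [-0.5, 0.5, -2.0]
opening: 0.0392
```

```bash
cat > st.py <<'E'
from station import r
import numpy as np
np.set_printoptions(suppress=True,precision=4)
s=r.observe();R=s["eef_rot"];p=s["eef_pos"];dd=R[:2,2]/np.linalg.norm(R[:2,2]);c=p[:2]-.0216*dd
print(s["time_s"],p,"disc",c,"bottom",p[2]-.0036,"to post mm",(np.array([.5315,-.0545])-c)*1000,s["wrist_force"],s["opening"])
E
python3 st.py
```

```text
19.9 [ 0.5479 -0.0405  0.1585] disc [ 0.5307 -0.0535] bottom 0.1549004032547001 to post mm [ 0.7986 -0.9537] [-0.523   0.4767 -1.9932] 0.039222248222642135
```

Call:
servo_tool([
  [[0,0,0],[0.7,-1,-3],-1],
  [[0,0,0],[0.7,-1,-8],-1],
  [[0,0,0],[0.7,-1,-13],-1],
  [[0,0,0],[0.7,-1,-16],-1],
  [[0,0,0],[0.7,-1,-18],-1],
])

```text
time_s: 20.4
eef_pos: [0.5486, -0.0415, 0.1404]
eef_rot: [[0.616, 0.615, 0.493], [0.488, -0.789, 0.374], [0.619, 0.01, -0.785]]
wrist_force: [-0.7, -0.8, -1.0]
opening: 0.0392
```

Call:
servo_tool([
  [[0,0,0],[0,0,-3],-1],
  [[0,0,0],[0,0,-6],-1],
  [[0,0,0],[0,0,-10],-1],
])

```text
time_s: 20.7
eef_pos: [0.5487, -0.0415, 0.1303]
eef_rot: [[0.615, 0.615, 0.494], [0.488, -0.789, 0.374], [0.619, 0.01, -0.785]]
wrist_force: [0.3, -0.1, -1.6]
opening: 0.0391
```

```bash
python3 st.py
```

```text
20.7 [ 0.5487 -0.0415  0.1303] disc [ 0.5315 -0.0545] bottom 0.12672781747862422 to post mm [0.0119 0.045 ] [ 0.3165 -0.1476 -1.6095] 0.03914340045392255
```

Call:
servo_tool([
  [[0,0,0],[0,0,-10],-1],
  [[0,0,0],[0,0,-20],-1],
  [[0,0,0],[0,0,-30],-1],
  [[0,0,0],[0,0,-40],-1],
  [[0,0,0],[0,0,-50],-1],
])

```text
time_s: 21.2
eef_pos: [0.5486, -0.0415, 0.0793]
eef_rot: [[0.616, 0.614, 0.493], [0.488, -0.789, 0.374], [0.619, 0.01, -0.785]]
wrist_force: [1.2, 0.1, -1.7]
opening: 0.0398
```

Call:
servo_tool([
  [[0,0,0],[0,0,-10],-1],
  [[0,0,0],[0,0,-20],-1],
  [[0,0,0],[0,0,-30],-1],
  [[0,0,0],[0,0,-40],-1],
  [[0,0,0],[0,0,-47],-1],
])

```text
time_s: 21.7
eef_pos: [0.5484, -0.0414, 0.0311]
eef_rot: [[0.616, 0.614, 0.493], [0.487, -0.789, 0.374], [0.619, 0.009, -0.786]]
wrist_force: [-0.5, -0.7, -1.4]
opening: 0.0393
```

```bash
python3 st.py
```

```text
21.7 [ 0.5484 -0.0414  0.0311] disc [ 0.5312 -0.0545] bottom 0.027516619777252366 to post mm [ 0.3283 -0.0159] [-0.5462 -0.7451 -1.4023] 0.03926897803402588
```

Creep to contact (7.5 mm expected).

Call:
servo_tool([
  [[0,0,0],[0,0,-2],-1],
  [[0,0,0],[0,0,-4],-1],
  [[0,0,0],[0,0,-6],-1],
  [[0,0,0],[0,0,-7],-1],
  [[0,0,0],[0,0,-8],-1],
])

```text
time_s: 22.2
eef_pos: [0.5486, -0.0414, 0.0235]
eef_rot: [[0.616, 0.614, 0.493], [0.487, -0.789, 0.374], [0.619, 0.01, -0.785]]
wrist_force: [-8.2, -1.9, 16.2]
opening: 0.0398
```

Call:
servo_tool([
  [[0,0,0],[0,0,0.5],-1],
  [[0,0,0],[0,0,0.5],0],
  [[0,0,0],[0,0,0.5],1],
  [[0,0,0],[0,0,0.5],1],
  [[0,0,0],[0,0,0.5],1],
])

```text
time_s: 22.7
eef_pos: [0.5486, -0.0414, 0.024]
eef_rot: [[0.616, 0.614, 0.493], [0.487, -0.789, 0.374], [0.619, 0.01, -0.785]]
wrist_force: [-0.5, -0.0, 0.8]
opening: 0.0674
```

Call:
servo_tool([
  [[0,0,0],[0,0,0],1],
  [[0,0,0],[0,0,0],1],
  [[0,0,0],[0,0,0],1],
  [[0,0,0],[0,0,0],1],
  [[0,0,0],[0,0,0],1],
])

```text
time_s: 23.2
eef_pos: [0.5486, -0.0415, 0.024]
eef_rot: [[0.616, 0.614, 0.493], [0.487, -0.789, 0.374], [0.619, 0.01, -0.785]]
wrist_force: [-0.8, 0.4, -0.2]
opening: 0.0943
```

Call:
servo_tool([
  [[0,0,0],[-5,-4,8],1],
  [[0,0,0],[-15,-11,24],1],
  [[0,0,0],[-30,-22,47],1],
  [[0,0,0],[-50,-37,80],1],
  [[0,0,0],[-65,-48,115],1],
])

```text
time_s: 23.7
eef_pos: [0.4819, -0.0901, 0.14]
eef_rot: [[0.617, 0.614, 0.492], [0.487, -0.789, 0.374], [0.618, 0.009, -0.786]]
wrist_force: [0.6, 0.8, 0.0]
opening: 0.0939
```

Run:
```python
from h import *
from station import r
np.set_printoptions(suppress=True,precision=4)
H["blue"]=((98,90,25),(128,255,255))
d=snap("wrist","w14");s=r.observe();print(s["time_s"],s["eef_pos"],s["qpos"],s["wrist_force"],s["opening"])
b=max(blobs(d,"blue"),key=lambda x:x[0][4]);print(b[0])
for z in(.028,.02):print(circr([plane(d,p,z) for p in hull(b[2])]),circr([plane(d,p,z) for p in cont(b[2])]))
for n in("scene","side"):
  D=snap(n,n+"14");b=max(blobs(D,"blue"),key=lambda x:x[0][4]);print(n,b[0],circr([plane(D,p,.028) for p in cont(b[2])]))
  H["white"]=((0,0,90),(180,80,255));
```

```text
23.75 [ 0.4826 -0.0921  0.1454] [-0.6244  0.0793  2.05    0.8064  0.9593 -0.1824] [ 2.7348 -1.4612  5.886 ] 0.09386327943254578
[ 283  173   81   76 2470]
(array([ 0.5313, -0.0555,  0.0444]), 35) (array([ 0.5309, -0.0557,  0.0437]), 147)
(array([ 0.5337, -0.0537,  0.0455]), 35) (array([ 0.5333, -0.054 ,  0.0448]), 145)
scene [271 206  33  26 613] (array([ 0.5345, -0.0535,  0.0449]), 37)
side [ 570  152   70   67 2674] (array([-0.4169, -0.4677,  0.201 ]), 66)
```

The disc sits on the seat at (0.531,-0.0555), rim radius 44.4 mm at seat height. Now go to the spacer, tool vertical.

Call:
servo_tool([
  [[0,0,0],[-20,-20,30],1],
  [[-0.06,0.09,-0.04],[-40,-50,60],1],
  [[-0.13,0.17,-0.09],[-55,-90,70],1],
  [[-0.2,0.26,-0.13],[-70,-130,70],1],
  [[-0.27,0.35,-0.17],[-80,-158,70],1],
])

```text
time_s: 24.35
eef_pos: [0.4027, -0.2509, 0.2113]
eef_rot: [[0.851, 0.477, 0.218], [0.476, -0.877, 0.063], [0.221, 0.05, -0.974]]
wrist_force: [1.3, 0.4, 0.0]
opening: 0.094
```

```bash
cat > go.py <<'E'
# rotvec (world) and info to reach vertical tool with x azimuth a
from h import *
from station import r
from scipy.spatial.transform import Rotation as Ro
import sys
np.set_printoptions(suppress=True,precision=4)
a=float(sys.argv[1]);s=r.observe();R=s["eef_rot"]
T=np.array([[np.cos(a),np.sin(a),0],[np.sin(a),-np.cos(a),0],[0,0,-1]])
print(s["time_s"],s["eef_pos"],s["qpos"],"rotvec",Ro.from_matrix(T@R.T).as_rotvec())
E
python3 go.py .377
```

```text
24.35 [ 0.4027 -0.2509  0.2113] [-0.7546  0.0217  1.8042  0.2107  1.2052  0.2476] rotvec [-0.0497  0.2236 -0.1264]
```

Call:
servo_tool([
  [[-0.025,0.12,-0.06],[0,0,-10],1],
  [[-0.05,0.224,-0.126],[0,0,-20],1],
  [[-0.05,0.224,-0.126],[0,0,-20],1],
  [[-0.05,0.224,-0.126],[0,0,-20],1],
])

```text
time_s: 24.75
eef_pos: [0.4029, -0.2502, 0.1903]
eef_rot: [[0.928, 0.371, -0.0], [0.371, -0.928, 0.002], [0.0, -0.002, -1.0]]
wrist_force: [-0.2, 0.1, 0.5]
opening: 0.0941
```

```bash
python3 go.py .377
python3 - <<'E'
from h import *
d=snap("wrist","w15");np.set_printoptions(suppress=True,precision=4)
for p in [(.41,-.245,.076),(.41,-.245,0)]:print(proj(d,p))
hs=cv2.cvtColor(d["image"],cv2.COLOR_BGR2HSV)
for lo in(90,120,150):
  H["white"]=((0,0,lo),(180,80,255))
  for b in blobs(d,"white",(230,110,420,320),150):
    P=(np.array([plane(d,p,.076)[:2] for p in cont(b[2])])*1000).astype(np.float32);print(lo,b[0],b[1],cv2.minAreaRect(P))
E
```

```text
24.75 [ 0.4029 -0.2502  0.1903] [-0.6337  0.1283  1.7215  0.0014  1.2931  0.5561] rotvec [-0.0018 -0.0003 -0.0036]
(np.float64(319.4521639369363), np.float64(183.29108256934967))
(np.float64(319.96859476745874), np.float64(169.53997166773394))
90 [ 297  161   47   56 2431] [320.  189.1] ((404.3196105957031, -247.78713989257812), (58.986106872558594, 48.59115982055664), 21.7966365814209)
90 [230 231  15  24 179] [234.9 239.5] ((315.54498291015625, -180.45431518554688), (11.794671058654785, 32.43885803222656), 78.4299087524414)
90 [400 230  20  34 319] [412.2 242.9] ((385.6439208984375, -367.5565490722656), (45.60677719116211, 15.709904670715332), 54.85833740234375)
120 [ 297  162   47   55 2347] [319.8 189.6] ((403.794677734375, -247.86251831054688), (57.968074798583984, 48.230648040771484), 21.780925750732422)
120 [230 231  14  23 156] [234.7 239.6] ((315.75469970703125, -180.52542114257812), (10.698179244995117, 30.7752742767334), 78.65204620361328)
120 [400 231  20  31 281] [412.5 242.7] ((386.5732116699219, -366.99578857421875), (42.990875244140625, 14.998823165893555), 55.80210494995117)
150 [ 297  162   47   55 2295] [319.7 189.7] ((403.77587890625, -247.8150177001953), (57.967777252197266, 47.73107147216797), 21.780927658081055)
```

Run:
```python
from h import *
np.set_printoptions(suppress=True,precision=4,linewidth=220)
d=pickle.load(open("w15.pkl","rb"));g=cv2.cvtColor(d["image"],cv2.COLOR_BGR2GRAY)
print("col320",[(y,int(g[y,320])) for y in range(154,226,2)])
print("row200",[(x,int(g[200,x])) for x in range(290,350,2)])
S=snap("scene","s15")
H["white"]=((0,0,90),(180,80,255))
c=np.array([.3985,-.25]);D=np.array([.9286,.371]);J=np.array([-.371,.9286])
for a in(-23,-13.5,13.5,23):print(a,proj(d,(*(c+D*a/1000),.076)))
for a in(-23,-13.5,13.5,23):print(a,proj(d,(*(c+J*a/1000),.076)))
```

```text
col320 [(154, 33), (156, 35), (158, 33), (160, 36), (162, 166), (164, 165), (166, 164), (168, 166), (170, 166), (172, 173), (174, 249), (176, 247), (178, 247), (180, 247), (182, 255), (184, 20), (186, 35), (188, 39), (190, 164), (192, 166), (194, 166), (196, 165), (198, 165), (200, 166), (202, 158), (204, 149), (206, 157), (208, 249), (210, 247), (212, 247), (214, 248), (216, 244), (218, 36), (220, 40), (222, 41), (224, 40)]
row200 [(290, 42), (292, 44), (294, 45), (296, 37), (298, 255), (300, 248), (302, 247), (304, 247), (306, 248), (308, 198), (310, 164), (312, 165), (314, 167), (316, 164), (318, 166), (320, 166), (322, 161), (324, 151), (326, 151), (328, 150), (330, 149), (332, 197), (334, 248), (336, 247), (338, 247), (340, 248), (342, 255), (344, 36), (346, 47), (348, 46)]
-23 (np.float64(319.88104828897394), np.float64(215.76205941478023))
-13.5 (np.float64(319.86408407870596), np.float64(207.27431879039824))
13.5 (np.float64(319.8143302198702), np.float64(182.38086120006295))
23 (np.float64(319.7962604667982), np.float64(173.33998191366706))
-23 (np.float64(341.83498900475973), np.float64(194.97745414453865))
-13.5 (np.float64(332.74933605628473), np.float64(194.9755712738339))
13.5 (np.float64(306.9312465849624), np.float64(194.97022084667216))
23 (np.float64(297.8486140335051), np.float64(194.96833860190117))
```

The tube's top edges and bore match the prediction within 1 px, with its centre at (0.398,-0.250). Descend and grip.

Call:
servo_tool([
  [[0,0,-0.004],[-5,0,-30],1],
  [[0,0,-0.004],[-5,0,-70],1],
  [[0,0,-0.004],[-5,0,-110],1],
  [[0,0,-0.004],[-5,0,-150],1],
  [[0,0,-0.004],[-5,0,-179],1],
])

```text
time_s: 25.35
eef_pos: [0.3965, -0.2507, 0.0106]
eef_rot: [[0.931, 0.366, 0.001], [0.366, -0.931, 0.002], [0.002, -0.001, -1.0]]
wrist_force: [0.4, -0.6, 0.1]
opening: 0.0943
```

Call:
servo_tool([
  [[0,0,0],[0,0,0],-1],
  [[0,0,0],[0,0,0],-1],
  [[0,0,0],[0,0,0],-1],
  [[0,0,0],[0,0,0],-1],
  [[0,0,0],[0,0,0],-1],
], grip_force=25)

```text
time_s: 25.85
eef_pos: [0.397, -0.2511, 0.0116]
eef_rot: [[0.931, 0.366, 0.003], [0.366, -0.931, 0.0], [0.003, 0.001, -1.0]]
wrist_force: [-0.9, -0.3, 0.3]
opening: 0.0575
```

Call:
servo_tool([
  [[0,0,0],[0,0,0],-1],
  [[0,0,0],[0,0,0],-1],
  [[0,0,0],[0,0,0],-1],
])

```text
time_s: 26.15
eef_pos: [0.3973, -0.2512, 0.0122]
eef_rot: [[0.931, 0.366, 0.004], [0.366, -0.931, -0.0], [0.003, 0.001, -1.0]]
wrist_force: [-1.2, 0.2, 7.5]
opening: 0.0459
```

```bash
python3 go.py .65
```

```text
26.15 [ 0.3973 -0.2512  0.0122] [-0.6432  0.3596  1.9032  0.0028  0.8759  0.5514] rotvec [-0.0005  0.0036  0.2755]
```

Call:
servo_tool([
  [[0,0,0],[0,0,25],-1],
  [[0,0,0],[0,0,65],-1],
  [[0,0,0],[0,0,110],-1],
  [[0,0,0],[0,0,155],-1],
  [[0,0,0],[0,0,190],-1],
])

```text
time_s: 26.65
eef_pos: [0.3973, -0.2512, 0.2049]
eef_rot: [[0.931, 0.366, 0.005], [0.366, -0.931, -0.001], [0.004, 0.003, -1.0]]
wrist_force: [0.5, 0.3, -3.2]
opening: 0.0458
```

Call:
servo_tool([
  [[0,0,0],[15,22,0],-1],
  [[0,0,0],[42,62,0],-1],
  [[0,0,0],[69,102,0],-1],
  [[0,0,0],[96,142,0],-1],
  [[0,0,0],[120,177,0],-1],
])

```text
time_s: 27.15
eef_pos: [0.518, -0.072, 0.2048]
eef_rot: [[0.93, 0.366, 0.005], [0.366, -0.93, -0.001], [0.004, 0.003, -1.0]]
wrist_force: [0.4, -1.0, -2.2]
opening: 0.0459
```

Call:
servo_tool([
  [[0,0,0],[6,10,0],-1],
  [[0,0,0],[13,19,0],-1],
  [[0,0,0],[13,19,0],-1],
])

```text
time_s: 27.45
eef_pos: [0.5312, -0.0528, 0.2046]
eef_rot: [[0.93, 0.367, 0.004], [0.367, -0.93, -0.001], [0.004, 0.002, -1.0]]
wrist_force: [0.3, 0.1, -1.6]
opening: 0.0459
```

```bash
cat > st2.py <<'E'
from station import r
import numpy as np,sys
np.set_printoptions(suppress=True,precision=4)
k,b=float(sys.argv[1]),float(sys.argv[2])
s=r.observe();R=s["eef_rot"];p=s["eef_pos"];c=p[:2]+k*R[:2,0]
print(s["time_s"],p,"obj",c,"bottom",p[2]-b,"to post mm",(np.array([.5313,-.0548])-c)*1000,s["wrist_force"],s["opening"],R[2])
E
python3 st2.py .001 .0122
python3 - <<'E'
from h import *
np.set_printoptions(suppress=True,precision=4)
d=snap("wrist","w16");z=.19
from station import r
z=r.observe()["eef_pos"][2]-.0122+.076
g=cv2.cvtColor(d["image"],cv2.COLOR_BGR2GRAY)
H["white"]=((0,0,90),(180,80,255))
for b in blobs(d,"white",(250,100,400,330),300):
  P=(np.array([plane(d,p,z)[:2] for p in cont(b[2])])*1000).astype(np.float32);print(b[0],b[1],cv2.minAreaRect(P))
E
```

```text
27.45 [ 0.5312 -0.0528  0.2046] obj [ 0.5321 -0.0525] bottom 0.19239338567239 to post mm [-0.8174 -2.3233] [ 0.2799  0.0984 -1.5772] 0.04592882620506651 [ 0.0037  0.0025 -1.    ]
[  250   100   150   222 22285] [317.1 224. ] ((561.5999145507812, -42.710365295410156), (106.89578247070312, 75.60137939453125), 21.364341735839844)
```

Call:
servo_tool([
  [[0,0,0],[-0.8,-2.3,-10],-1],
  [[0,0,0],[-0.8,-2.3,-25],-1],
  [[0,0,0],[-0.8,-2.3,-38],-1],
  [[0,0,0],[-0.8,-2.3,-45],-1],
  [[0,0,0],[-0.8,-2.3,-52],-1],
])

```text
time_s: 28.0
eef_pos: [0.5298, -0.0563, 0.152]
eef_rot: [[0.931, 0.366, 0.004], [0.366, -0.931, -0.001], [0.003, 0.002, -1.0]]
wrist_force: [1.6, -0.1, -1.5]
opening: 0.0458
```

Call:
servo_tool([
  [[0,0,0],[0,0,-6],-1],
  [[0,0,0],[0,0,-12],-1],
  [[0,0,0],[0,0,-18],-1],
])

```text
time_s: 28.3
eef_pos: [0.5299, -0.0563, 0.1337]
eef_rot: [[0.931, 0.366, 0.004], [0.366, -0.931, -0.001], [0.004, 0.003, -1.0]]
wrist_force: [-0.0, -0.2, -1.9]
opening: 0.0458
```

```bash
python3 st2.py .001 .0122
```

```text
28.3 [ 0.5299 -0.0563  0.1337] obj [ 0.5309 -0.0559] bottom 0.12154004324407215 to post mm [0.4469 1.1267] [-0.0223 -0.1851 -1.8518] 0.04583882137519279 [ 0.0037  0.0026 -1.    ]
```

Call:
servo_tool([
  [[0,0,0],[0.5,1,-10],-1],
  [[0,0,0],[0.5,1,-22],-1],
  [[0,0,0],[0.5,1,-34],-1],
  [[0,0,0],[0.5,1,-46],-1],
  [[0,0,0],[0.5,1,-57],-1],
])

```text
time_s: 28.8
eef_pos: [0.5302, -0.0553, 0.0755]
eef_rot: [[0.931, 0.366, 0.004], [0.366, -0.931, -0.001], [0.003, 0.002, -1.0]]
wrist_force: [0.3, -0.3, -1.8]
opening: 0.046
```

Call:
servo_tool([
  [[0,0,0],[0,0,-2],-1],
  [[0,0,0],[0,0,-4],-1],
  [[0,0,0],[0,0,-6],-1],
  [[0,0,0],[0,0,-7],-1],
])

```text
time_s: 29.2
eef_pos: [0.5307, -0.0553, 0.0702]
eef_rot: [[0.931, 0.366, 0.005], [0.366, -0.931, -0.001], [0.004, 0.003, -1.0]]
wrist_force: [-8.9, 1.8, 22.9]
opening: 0.0456
```

```bash
python3 st2.py .001 .0122
```

```text
29.2 [ 0.5307 -0.0553  0.0702] obj [ 0.5316 -0.0549] bottom 0.05798309395167757 to post mm [-0.2841  0.1451] [-8.9336  1.7883 22.9179] 0.04559196853823048 [ 0.0044  0.0029 -1.    ]
```

Seated (bottom at 0.0580 as expected). Ease off, release, rise.

Call:
servo_tool([
  [[0,0,0],[0,0,0.3],-1],
  [[0,0,0],[0,0,0.3],0],
  [[0,0,0],[0,0,0.3],1],
  [[0,0,0],[0,0,0.3],1],
  [[0,0,0],[0,0,0.3],1],
])

```text
time_s: 29.7
eef_pos: [0.5306, -0.0553, 0.0704]
eef_rot: [[0.931, 0.366, 0.005], [0.366, -0.931, -0.001], [0.004, 0.003, -1.0]]
wrist_force: [-0.2, 0.8, 0.4]
opening: 0.0675
```

Call:
servo_tool([
  [[0,0,0],[0,0,0],1],
  [[0,0,0],[0,0,0],1],
  [[0,0,0],[0,0,0],1],
  [[0,0,0],[0,0,0],1],
])

```text
time_s: 30.1
eef_pos: [0.5306, -0.0553, 0.0704]
eef_rot: [[0.931, 0.366, 0.005], [0.366, -0.931, -0.001], [0.004, 0.003, -1.0]]
wrist_force: [0.9, -0.6, -0.7]
opening: 0.0939
```

Call:
servo_tool([
  [[0,0,0],[0,0,15],1],
  [[0,0,0],[0,0,50],1],
  [[0,0,0],[0,0,95],1],
  [[0,0,0],[0,0,140],1],
  [[0,0,0],[0,-40,150],1],
])

```text
time_s: 30.6
eef_pos: [0.5323, -0.0934, 0.2259]
eef_rot: [[0.929, 0.369, 0.013], [0.37, -0.929, -0.002], [0.011, 0.007, -1.0]]
wrist_force: [0.2, -0.4, -0.7]
opening: 0.0936
```

Call:
servo_tool([
  [[0,0,0],[0,-45,0],1],
  [[0,0,0],[5,-90,0],1],
  [[0,0,0],[10,-130,0],1],
  [[0,0,0],[10,-170,0],1],
  [[0,0,0],[10,-190,0],1],
])

```text
time_s: 31.1
eef_pos: [0.5418, -0.2861, 0.2254]
eef_rot: [[0.93, 0.368, 0.012], [0.368, -0.93, -0.002], [0.01, 0.007, -1.0]]
wrist_force: [0.2, 0.3, 0.1]
opening: 0.0943
```

```bash
python3 go.py .37
cat > cap.py <<'E'
from h import *
import sys
np.set_printoptions(suppress=True,precision=4)
d=snap("wrist",sys.argv[1])
for b in blobs(d,"orange",None,300):
  print(b[0],b[1])
  for z in(.022,0):print(z,circr([plane(d,p,z) for p in cont(b[2])]),circr([plane(d,p,z) for p in hull(b[2])]))
E
python3 cap.py w17
python3 - <<'E'
from h import *
S=snap("scene","s17");D=snap("side","d17")
H["white"]=((0,0,120),(180,60,255))
for n,d,roi in(("scene",S,(260,170,320,230)),("side",D,(300,150,350,220))):
  for b in blobs(d,"white",roi,60):print(n,b[0],b[1])
  print([np.round(proj(d,(.5315,-.0545,z)),1) for z in(.058,.134,.151)])
E
```

```text
31.1 [ 0.5418 -0.2861  0.2254] [-0.5477  0.4102  1.2842  0.0044  1.4357  0.6461] rotvec [ 0.0023  0.0121 -0.0064]
[ 332  117   51   52 1997] [357.2 142.2]
0.022 (array([ 0.5989, -0.3144,  0.0323]), 144) (array([ 0.5989, -0.3145,  0.0328]), 31)
0 (array([ 0.598 , -0.3176,  0.034 ]), 142) (array([ 0.5979, -0.3177,  0.0345]), 31)
scene [273 183  25  18 190] [285.3 191.5]
scene [305 199  15  31 325] [313.9 215.1]
[array([286. , 210.3]), array([283.9, 190.7]), array([283.4, 186.1])]
side [318 176  18  30 325] [326.8 189.1]
[array([326. , 202.5]), array([326.7, 181.6]), array([326.9, 176.7])]
```

Call:
servo_tool([
  [[0,0.012,0],[20,-10,-30],1],
  [[0,0.012,0],[45,-22,-65],1],
  [[0,0.012,0],[57,-28,-100],1],
  [[0,0.012,0],[57,-28,-130],1],
  [[0,0.012,0],[57,-28,-130],1],
])

```text
time_s: 31.75
eef_pos: [0.5979, -0.309, 0.091]
eef_rot: [[0.929, 0.37, -0.006], [0.37, -0.929, 0.002], [-0.005, -0.004, -1.0]]
wrist_force: [-0.8, -0.2, -0.3]
opening: 0.0938
```

```bash
python3 go.py .37; python3 cap.py w18
```

```text
31.75 [ 0.5979 -0.309   0.091 ] [-0.5308  0.661   1.2211 -0.0014  1.266   0.6617] rotvec [-0.0022 -0.0063 -0.0087]
[ 292  169   73   70 3601] [327.5 204.3]
0.022 (array([ 0.5991, -0.3143,  0.0322]), 200) (array([ 0.5991, -0.3143,  0.0326]), 38)
0 (array([ 0.5928, -0.3172,  0.0349]), 200) (array([ 0.5928, -0.3172,  0.0353]), 38)
```

Consistent (0.5991,-0.3143). Shift +1,-5, down 84, grip the knob.

Call:
servo_tool([
  [[0,-0.006,0],[1,-5,-15],1],
  [[0,-0.006,0],[1,-5,-35],1],
  [[0,-0.006,0],[1,-5,-58],1],
  [[0,-0.006,0],[1,-5,-78],1],
  [[0,-0.006,0],[1,-5,-84],1],
])

```text
time_s: 32.3
eef_pos: [0.5995, -0.3145, 0.0096]
eef_rot: [[0.929, 0.37, 0.003], [0.37, -0.929, 0.0], [0.003, 0.001, -1.0]]
wrist_force: [-0.2, -0.4, -0.6]
opening: 0.0939
```

Call:
servo_tool([
  [[0,0,0],[0,0,0],-1],
  [[0,0,0],[0,0,0],-1],
  [[0,0,0],[0,0,0],-1],
  [[0,0,0],[0,0,0],-1],
  [[0,0,0],[0,0,0],-1],
], grip_force=25)

```text
time_s: 32.8
eef_pos: [0.5997, -0.3146, 0.0102]
eef_rot: [[0.929, 0.37, 0.004], [0.37, -0.929, 0.0], [0.003, 0.001, -1.0]]
wrist_force: [0.0, 0.9, -0.6]
opening: 0.0571
```

Call:
servo_tool([
  [[0,0,0],[0,0,0],-1],
  [[0,0,0],[0,0,0],-1],
  [[0,0,0],[0,0,0],-1],
  [[0,0,0],[0,0,0],-1],
  [[0,0,0],[0,0,0],-1],
])

```text
time_s: 33.3
eef_pos: [0.5998, -0.3146, 0.0103]
eef_rot: [[0.929, 0.37, 0.004], [0.37, -0.929, -0.0], [0.003, 0.001, -1.0]]
wrist_force: [-0.0, -0.5, 0.7]
opening: 0.0354
```

```bash
python3 go.py .37; python3 cap.py w19
```

```text
33.3 [ 0.5998 -0.3146  0.0103] [-0.538   0.7532  1.2673  0.0021  1.118   0.6532] rotvec [ 0.      0.0037 -0.0087]
[ 277  193   92   42 2023] [323.1 211.1]
0.022 (array([ 0.6089, -0.3115,  0.0227]), 63) (array([ 0.6008, -0.3145,  0.0312]), 15)
0 (array([ 0.601 , -0.3146,  0.0254]), 63) (array([ 0.5919, -0.3181,  0.0348]), 15)
[291 267  55  24 792] [315.7 278.8]
0.022 (array([ 0.5731, -0.3222,  0.0125]), 127) (array([ 0.5841, -0.3209,  0.0202]), 11)
0 (array([ 0.5609, -0.3267,  0.0139]), 127) (array([ 0.5733, -0.3252,  0.0226]), 11)
```

Call:
servo_tool([
  [[0,0,0],[0,0,20],-1],
  [[0,0,0],[0,0,60],-1],
  [[0,0,0],[0,0,105],-1],
  [[0,0,0],[0,0,150],-1],
  [[0,0,0],[0,0,180],-1],
])

```text
time_s: 33.85
eef_pos: [0.6001, -0.3148, 0.1938]
eef_rot: [[0.929, 0.37, 0.006], [0.37, -0.929, -0.002], [0.005, 0.004, -1.0]]
wrist_force: [0.2, 0.5, -1.1]
opening: 0.0355
```

Call:
servo_tool([
  [[0,0,0],[-6,25,0],-1],
  [[0,0,0],[-18,68,0],-1],
  [[0,0,0],[-30,112,0],-1],
  [[0,0,0],[-42,156,0],-1],
  [[0,0,0],[-53,198,0],-1],
])

```text
time_s: 34.35
eef_pos: [0.5462, -0.1151, 0.1936]
eef_rot: [[0.929, 0.37, 0.006], [0.37, -0.929, -0.001], [0.005, 0.004, -1.0]]
wrist_force: [0.3, -0.3, -0.7]
opening: 0.0352
```

Call:
servo_tool([
  [[0,0,0],[-8,30,0],-1],
  [[0,0,0],[-15,57,0],-1],
  [[0,0,0],[-15,61,0],-1],
  [[0,0,0],[-15,61,0],-1],
])

```text
time_s: 34.75
eef_pos: [0.5312, -0.0538, 0.1937]
eef_rot: [[0.929, 0.371, 0.006], [0.371, -0.929, -0.002], [0.005, 0.004, -1.0]]
wrist_force: [0.3, -1.3, -1.7]
opening: 0.0357
```

```bash
python3 st2.py -.0005 .0103
```

```text
34.75 [ 0.5312 -0.0538  0.1937] obj [ 0.5308 -0.054 ] bottom 0.18340492023889596 to post mm [ 0.5161 -0.8437] [ 0.2847 -1.3019 -1.6539] 0.03573714925741885 [ 0.0052  0.0038 -1.    ]
```

Call:
servo_tool([
  [[0,0.005,0],[0.5,-1,-8],-1],
  [[0,0.005,0],[0.5,-1,-18],-1],
  [[0,0.005,0],[0.5,-1,-26],-1],
  [[0,0.005,0],[0.5,-1,-33],-1],
  [[0,0.005,0],[0.5,-1,-38],-1],
])

```text
time_s: 35.25
eef_pos: [0.5316, -0.055, 0.1547]
eef_rot: [[0.929, 0.37, 0.0], [0.37, -0.929, -0.001], [-0.0, 0.001, -1.0]]
wrist_force: [0.2, 0.1, -1.4]
opening: 0.035
```

```bash
python3 st2.py -.0005 .0103
```

```text
35.25 [ 0.5316 -0.055   0.1547] obj [ 0.5311 -0.0552] bottom 0.14438878725910195 to post mm [0.2123 0.3831] [ 0.2229  0.0529 -1.44  ] 0.035024620586842616 [-0.0002  0.0014 -1.    ]
```

Call:
servo_tool([
  [[0,0,0],[0,0,-3],-1],
  [[0,0,0],[0,0,-6],-1],
  [[0,0,0],[0,0,-8],-1],
  [[0,0,0],[0,0,-10],-1],
  [[0,0,0],[0,0,-11],-1],
])

```text
time_s: 35.75
eef_pos: [0.5318, -0.055, 0.1442]
eef_rot: [[0.929, 0.37, 0.001], [0.37, -0.929, -0.001], [0.001, 0.002, -1.0]]
wrist_force: [-1.5, 1.3, 9.5]
opening: 0.0353
```

```bash
python3 st2.py -.0005 .0103
```

```text
35.75 [ 0.5318 -0.055   0.1442] obj [ 0.5314 -0.0552] bottom 0.13385225796801747 to post mm [-0.0792  0.3618] [-1.4986  1.3248  9.5211] 0.03532084971673944 [ 0.0007  0.0018 -1.    ]
```

Seated at 0.1339. Release, rise, and go to the plunger with the fingers closing.

Call:
servo_tool([
  [[0,0,0],[0,0,0.3],-1],
  [[0,0,0],[0,0,0.3],-0.1],
  [[0,0,0],[0,0,0.3],0.5],
  [[0,0,0],[0,0,0.3],0.5],
  [[0,0,0],[0,0,0.3],0.5],
])

```text
time_s: 36.25
eef_pos: [0.5318, -0.055, 0.1444]
eef_rot: [[0.929, 0.37, 0.001], [0.37, -0.929, -0.002], [0.001, 0.002, -1.0]]
wrist_force: [0.5, -0.3, -0.1]
opening: 0.0628
```

Call:
servo_tool([
  [[0,0,0],[0,0,0],0.5],
  [[0,0,0],[0,0,5],0.5],
  [[0,0,0],[0,0,20],0.5],
  [[0,0,0],[0,0,45],0.5],
  [[0,0,0],[0,0,75],0.5],
])

```text
time_s: 36.75
eef_pos: [0.5314, -0.0549, 0.2201]
eef_rot: [[0.929, 0.37, -0.0], [0.37, -0.929, -0.001], [-0.001, 0.001, -1.0]]
wrist_force: [0.4, 0.4, 0.5]
opening: 0.0705
```

Call:
servo_tool([
  [[0,0,0],[5,30,0],-1],
  [[0,0,0],[10,65,0],-1],
  [[0,0,0],[15,100,0],-1],
  [[0,0,0],[20,125,0],-1],
  [[0,0,0],[24,137,0],-1],
])

```text
time_s: 37.25
eef_pos: [0.5556, 0.0839, 0.2204]
eef_rot: [[0.928, 0.372, 0.0], [0.372, -0.928, -0.001], [-0.0, 0.001, -1.0]]
wrist_force: [-0.9, 0.3, 0.0]
opening: 0.0342
```

Call:
servo_tool([
  [[0,0,0],[0,0,0],-1],
  [[0,0,0],[0,0,0],-1],
  [[0,0,0],[0,0,0],-1],
  [[0,0,0],[0,0,0],-1],
  [[0,0,0],[0,0,0],-1],
])

```text
time_s: 37.75
eef_pos: [0.5555, 0.0832, 0.2205]
eef_rot: [[0.929, 0.371, 0.0], [0.371, -0.929, -0.001], [-0.0, 0.001, -1.0]]
wrist_force: [0.6, 0.6, -0.2]
opening: 0.0007
```

```bash
python3 st2.py 0 0
python3 - <<'E'
from h import *
d=snap("wrist","w20");S=snap("scene","s20");D=snap("side","d20")
np.set_printoptions(suppress=True,precision=4)
for b in blobs(d,"red",(200,150,440,340),80):print("red",b[0],circr([plane(d,p,.132) for p in cont(b[2])]),circr([plane(d,p,.132) for p in hull(b[2])]))
for n,q,roi in(("scene",S,(250,150,320,230)),("side",D,(300,130,360,220))):
  for b in blobs(q,"orange",roi,40):print(n,b[0],b[1],[np.round(proj(q,(.5315,-.0545,z)),1) for z in(.134,.16,.186)])
E
```

```text
37.75 [0.5555 0.0832 0.2205] obj [0.5555 0.0832] bottom 0.2205323098547028 to post mm [ -24.2467 -138.0215] [ 0.5816  0.5998 -0.1629] 0.0006931337570718003 [-0.0001  0.0012 -1.    ]
red [301 173  42  41 935] (array([0.5597, 0.0846, 0.02  ]), 113) (array([0.5595, 0.0847, 0.0205]), 19)
scene [271 172  26  25 371] [283.1 183.9] [array([283.9, 190.7]), array([283.2, 183.7]), array([282.4, 176.4])]
side [316 162  24  25 396] [327.5 176. ] [array([326.7, 181.6]), array([327., 174.]), array([327.2, 166.3])]
```

Call:
servo_tool([
  [[0,0,0],[2,0.5,-25],-1],
  [[0,0,0],[2,0.5,-55],-1],
  [[0,0,0],[2,0.5,-80],-1],
  [[0,0,0],[2,0.5,-95],-1],
  [[0,0,0],[2,0.5,-98],-1],
])

```text
time_s: 38.4
eef_pos: [0.5567, 0.084, 0.1207]
eef_rot: [[0.928, 0.372, -0.003], [0.372, -0.928, -0.001], [-0.003, 0.0, -1.0]]
wrist_force: [-1.1, 0.4, -0.7]
opening: 0.0003
```

Call:
servo_tool([
  [[0,0,0],[0,0,-3],-1],
  [[0,0,0],[0,0,-6],-1],
  [[0,0,0],[0,0,-9],-1],
  [[0,0,0],[0,0,-12],-1],
  [[0,0,0],[0,0,-14],-1],
])

```text
time_s: 38.9
eef_pos: [0.5571, 0.084, 0.1072]
eef_rot: [[0.928, 0.372, -0.001], [0.372, -0.928, -0.001], [-0.002, 0.001, -1.0]]
wrist_force: [-1.3, -0.7, 5.9]
opening: 0.0004
```

Call:
servo_tool([
  [[0,0,0],[0,0,-3],-1],
  [[0,0,0],[0,0,-6],-1],
  [[0,0,0],[0,0,-8],-1],
  [[0,0,0],[0,0,-9],-1],
  [[0,0,0],[0,0,-9],-1],
])

```text
time_s: 39.4
eef_pos: [0.5573, 0.084, 0.0998]
eef_rot: [[0.928, 0.372, -0.0], [0.372, -0.928, -0.001], [-0.001, 0.001, -1.0]]
wrist_force: [-6.1, -0.7, 15.3]
opening: 0.0008
```

15 N at the stop (spring gives only 10 N). Hold briefly, then rise clear.

Call:
servo_tool([
  [[0,0,0],[0,0,-1.5],-1],
  [[0,0,0],[0,0,-1.5],-1],
  [[0,0,0],[0,0,5],-1],
  [[0,0,0],[0,0,15],-1],
  [[0,0,0],[0,0,30],-1],
])

```text
time_s: 39.9
eef_pos: [0.557, 0.084, 0.1297]
eef_rot: [[0.928, 0.372, -0.001], [0.372, -0.928, -0.001], [-0.002, 0.001, -1.0]]
wrist_force: [0.2, -0.9, -0.4]
opening: 0.0003
```

Call:
servo_tool([
  [[0,0,0],[0,20,40],-1],
  [[0,0,0],[-20,50,80],-1],
  [[0,0,0],[-50,90,110],-1],
  [[0,0,0],[-80,130,120],-1],
  [[0,0,0],[-80,130,120],-1],
])

```text
time_s: 40.4
eef_pos: [0.4754, 0.2169, 0.2519]
eef_rot: [[0.927, 0.374, 0.002], [0.374, -0.927, 0.0], [0.002, 0.0, -1.0]]
wrist_force: [0.9, -0.8, 1.7]
opening: 0.0008
```

Call:
servo_tool([
  [[0,0,0],[-10,40,0],-1],
  [[0,0,0],[-20,80,0],-1],
  [[0,0,0],[-20,80,0],-1],
  [[0,0,0],[-20,80,0],-1],
  [[0,0,0],[-20,80,0],-1],
])

```text
time_s: 40.9
eef_pos: [0.4558, 0.2959, 0.2517]
eef_rot: [[0.928, 0.374, 0.001], [0.374, -0.928, -0.0], [0.001, 0.001, -1.0]]
wrist_force: [0.3, -0.7, -0.2]
opening: -0.0001
```

```bash
python3 st2.py 0 0
python3 - <<'E'
from h import *
S=snap("scene","s21");D=snap("side","d21");S0=pickle.load(open("scene0.pkl","rb"));D0=pickle.load(open("side0.pkl","rb"))
for c,a,b in(("red",(325,165,352,205),(290,195,322,225)),("green",(330,230,366,265),(230,178,262,200)),("green",(415,190,460,230),(200,250,250,280))):
  f=lambda d,r:[max(blobs(d,c,r),key=lambda x:x[0][4])[1] if blobs(d,c,r) else None]
  print(c,f(S0,a),f(S,a),f(D0,b),f(D,b))
for c,a,b in(("orange",(250,150,320,230),(300,130,360,220)),("blue",(250,180,330,240),(290,170,370,240))):
  for n,q,roi in(("scene",S,a),("side",D,b)):
    for x in blobs(q,c,roi,20):print(c,n,x[0],x[1])
o=np.hstack([cv2.resize(S["image"][140:320,180:380],(400,360)),cv2.resize(D["image"][120:300,220:420],(400,360))]);cv2.imwrite("pics/c21.png",o)
E
```

```text
40.9 [0.4558 0.2959 0.2517] obj [0.4558 0.2959] bottom 0.25165021352478845 to post mm [  75.5491 -350.7313] [ 0.3375 -0.6632 -0.155 ] -0.00010389542009422341 [ 0.0012  0.0006 -1.    ]
red [array([337.9, 183.6])] [array([337.9, 183.6])] [array([305.5, 208.8])] [array([305.3, 209. ])]
green [array([347.5, 250.1])] [array([347.6, 250.2])] [array([245. , 189.5])] [array([245. , 189.4])]
green [array([438.6, 207.2])] [array([438.6, 207.2])] [array([224.5, 266.5])] [array([224.5, 266.5])]
orange scene [271 172  26  25 373] [283.1 183.9]
blue scene [272 209  32  23 423] [287.5 221.8]
blue side [333 208   8  12  70] [336.2 212.7]
blue side [314 210   8  10  60] [317.9 214.2]
```

View pics/c21.png

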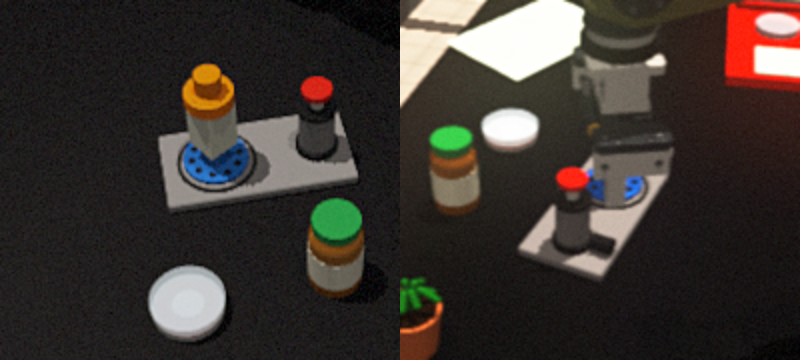

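The stack is complete and upright in the scene view, the plunger is back at its starting pixel position, and the jar and plant have not moved.

```bash
python3 -c "
from station import r
print(r.hand_in())"
```

```text
the job is handed in; nothing more can be done
None
```

The filter is back together and handed in at about 41 s of the 72 s allowed. I stood the spacer upright and let go of it. Then I stacked the disc, spacer and cap on the post, lowering each to contact at its expected height before release. Last, I pressed the primer to its stop (15 N, while the spring gives only 10 N there) and let it spring back.

**Last checks:**
- **Stack:** in the final scene picture it stands complete and upright. The cap was within 0.4 mm of the post axis just before I let go.
- **Plunger:** it is back at its starting pixel position.
- **Bystanders:** the jar and plant match their starting positions to within 0.1 pixel. I checked the dishes only by eye, and they looked unmoved.
- **Robot:** it is clear of everything.

**What disagreed or went wrong:**
- **Fingertip position:** the real fingertips end about 34 mm short of where the tool frame puts them. Because of this my first grasp of the disc missed and nudged it about 1 mm. I corrected for the offset and the second grasp held.
- **Side view:** in the final side picture the gripper hid the cap and spacer. The last check of the stack therefore rests on the scene view. Both cameras had shown the cap in place before the press.

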